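Load spare filter modules from a pinned crate into the filter unit

TASK

Pull the retaining pin out of the crate's hasp staple, then lift the lid off and lay it flat on the bench, handle up, clear of the crate; the pin goes in the grey tray. Stand every filter module from the crate upright in a bay of its own in the filter unit, and press all three bay covers down until they snap shut, empty bays too. Do not lift or force the lid while the pin is in, and leave the meter and the mug alone.

Things in the scene. Friction and masses are not known exactly. Their poses are not given: they have to be found in the camera images.
- crate: Plywood spares crate, open-topped, fixed to the bench: outside 102 x 224 x 66 mm (x, y, z), walls 6 mm, floor top 6 mm up. Origin: centre of its underside; x points away from the hasp side (the hasp is at -x), z up.
- staple (a point): Middle of the window of the steel staple fixed to the crate, 78 mm to -x of the crate's centre, 80 mm above the bench. An upside-down U, 25 mm wide (crate x), 12 mm deep (crate y), top 92 mm above the bench; window 13 mm wide, 12 mm high above the lid's flange. The pin passes through along the crate's y.
- lid: Loose lift-off lid, 0.35 kg: plate 110 x 234 x 8 mm (x, y, z), with a steel hasp flange on its -x side (130 mm wide, out to 101 mm from the plate's centre) whose slot, 33 x 20 mm, drops over the staple. At first on the crate's rim, underside 66 mm above the bench, axes as the crate's; must rise 26 mm to clear the staple. Origin: underside, plate's centre.
- lid_bar (a point): Centre of the lid's handle, a bar 12 x 12 mm and 102 mm long along the lid's y, on a 12 mm post at each end (45 mm either side of the middle). This point is 46 mm above the lid's underside; 32 mm of free space under the bar.
- pin: Loose steel retaining pin, 0.05 kg, 56 mm long: upright head 14 x 20 x 32 mm (x, y, z), and a bar 7 x 7 mm running 36 mm from its foot to the pin's -y. Origin: underside of the head's middle. At first on the lid's flange (74 mm above the bench), bar through the staple, head on the crate's +y side: pull it straight along the crate's +y, 40 mm or more, until the bar is out.
- pin_head (a point): Centre of the pin's head (16 mm above its underside); grip it across its 14 mm (the pin's x).
- pin_bar (a point): Middle of the pin's bar (28 mm to the pin's -y of the head's middle, 3.5 mm above the underside).
- unit: Grey steel filter unit fixed to the bench, 78 x 240 x 66 mm, with three open-topped bays in a row along its y, each 66 (x) x 72 (y) mm inside and 60 mm deep, 78 mm apart. Origin: centre of its underside; z up; its covers are hinged on its -x wall.
- tray: Loose shallow grey tray, 130 x 110 x 18 mm outside (x, y, z), walls and floor about 4 mm. Origin: centre of its underside.
- meter: Bystander: black wattmeter box 80 x 120 x 79 mm. Leave it alone. Origin: centre of its underside.
- mug: Bystander: white mug, 80 mm across, 90 mm high. Leave it alone. Origin: centre of its underside.
- mod0_tab (a point): Filter module 0 (may be absent): centre of its pull tab, 39 mm above its underside. Aluminium block 46 x 60 x 24 mm (x, y, z), 0.14 kg, z up; on top a black pull tab 30 x 10 x 30 mm (its top 54 mm above the underside). Grip the tab across its 10 mm (the module's y). At first it stands on the crate's floor under the lid.
- mod1_tab (a point): Filter module 1 (may be absent): centre of its pull tab, 39 mm above its underside. Aluminium block 46 x 60 x 24 mm (x, y, z), 0.14 kg, z up; on top a black pull tab 30 x 10 x 30 mm (its top 54 mm above the underside). Grip the tab across its 10 mm (the module's y). At first it stands on the crate's floor under the lid.
- mod2_tab (a point): Filter module 2 (may be absent): centre of its pull tab, 39 mm above its underside. Aluminium block 46 x 60 x 24 mm (x, y, z), 0.14 kg, z up; on top a black pull tab 30 x 10 x 30 mm (its top 54 mm above the underside). Grip the tab across its 10 mm (the module's y). At first it stands on the crate's floor under the lid.
- bay0 (a point): Centre of the floor of bay 0 (6 mm above the bench). A module stands in it, upright, tab on top, under the cover; axes as the unit's.
- cover0 (a joint): Angle of bay 0's clear cover: 0 shut (level), about 2.2 rad at first (past upright, leaning to the unit's -x), stop at 2.4. Slight friction keeps it where left. A detent at about 0.15 rad resists: pressed down with 5 to 10 N near the free edge it snaps to 0 and stays. Hinge line along the unit's y, 67 mm above the bench, 40 mm to the unit's -x of the bay's centre.
- cover0_edge (a point): Middle of the free edge of cover 0, on its outer face (upper face when shut), 80 mm from the hinge line and, when shut, 72 mm above the bench. The cover is 70 mm wide, 86 mm from hinge to edge, 5 mm thick.
- bay1 (a point): Centre of the floor of bay 1 (6 mm above the bench). A module stands in it, upright, tab on top, under the cover; axes as the unit's.
- cover1 (a joint): Angle of bay 1's clear cover: 0 shut (level), about 2.2 rad at first (past upright, leaning to the unit's -x), stop at 2.4. Slight friction keeps it where left. A detent at about 0.15 rad resists: pressed down with 5 to 10 N near the free edge it snaps to 0 and stays. Hinge line along the unit's y, 67 mm above the bench, 40 mm to the unit's -x of the bay's centre.
- cover1_edge (a point): Middle of the free edge of cover 1, on its outer face (upper face when shut), 80 mm from the hinge line and, when shut, 72 mm above the bench. The cover is 70 mm wide, 86 mm from hinge to edge, 5 mm thick.
- bay2 (a point): Centre of the floor of bay 2 (6 mm above the bench). A module stands in it, upright, tab on top, under the cover; axes as the unit's.
- cover2 (a joint): Angle of bay 2's clear cover: 0 shut (level), about 2.2 rad at first (past upright, leaning to the unit's -x), stop at 2.4. Slight friction keeps it where left. A detent at about 0.15 rad resists: pressed down with 5 to 10 N near the free edge it snaps to 0 and stays. Hinge line along the unit's y, 67 mm above the bench, 40 mm to the unit's -x of the bay's centre.
- cover2_edge (a point): Middle of the free edge of cover 2, on its outer face (upper face when shut), 80 mm from the hinge line and, when shut, 72 mm above the bench. The cover is 70 mm wide, 86 mm from hinge to edge, 5 mm thick.
Mind the look-alikes: they are no part of the job. Several things look just like the tray: the one meant starts farthest from the robot's base.

How it is judged:
By the outcome, as a careful person would: the job done as asked, in the order asked, and still so for the second after the job is handed in, with the robot touching nothing.
Of mod0, mod1, mod2 only 1 to 3 are there at a start; the rules pass over those that are not, and their reading is None.
At some moment in a run one of tray, mod0, mod1, mod2 may be knocked a few centimetres aside while the robot is not near it.
It also fails if it takes over 210 s, if anything falls off the work surface, if the arm or the gripper's body presses on something with over 40 N, if the wrist force passes 120 N, or if a joint passes its speed limit or range.

ROBOT

A 6-joint arm with a two-finger parallel gripper is mounted at the origin on the work surface. World frame = base frame: x ahead of the robot, y to its left, z up, the work surface at z = 0. Lengths are in m, angles in rad, forces in N, time in s.
With the tool pointing down it reaches from about 0.35 to 0.875 m from the base axis. Payload 4.2 kg.
Tool frame: the origin (TCP) lies at the very end of the fingers, on their centre line; the grasp point (between the pads) lies behind it (robot.grip_point_offset is the z of the grasp point in the tool frame, in m); z points along the fingers, y is the direction in which the jaws open and shut (so a half turn about z gives the same grasp; the last joint's range is limited). The gripper opens to 87 mm and grips with 3 to 60 N. Pads are 19 mm wide; open, the fingers measure 117 mm over their backs; the gripper's body (75 mm by 190 mm) begins 51 mm behind the grasp point.
Start: joints at [-0.965, 0.385, 0.008, 0, -1.194, -0.259], TCP at [0.212, -0.588, 0.223] pointing down, gripper open.
Joint ranges: [-3.14, 3.14], [-1.21, 2.06], [-1.07, 1.41], [-3.16, 2.05], [-2.99, -0.16], [-3.1, 3.1]. Speed limits (rad/s): [2.79, 2.79, 3.14, 3.14, 3.14, 3.14].

INTERFACE

Orientations are given as a unit quaternion [x, y, z, w].
In Python, from cell import robot, viewer, ticket gives the robot as it stands. The module is installed in compiled form; this text tells all that it offers.
- The arm moves only by the shell command python3 -m crank 'ROWS' [OPENING]. ROWS is a JSON object of lists of equal length, an entry for each row: "dp": the shift along the tool's x, y, z in mm, a list of three; "turn": the turn about the tool's z in rad. A call has 1 to 8 rows; each row is the pose to reach, as a shift and turn from the pose measured when the call began, along the tool's axes at that moment; what a row does not reach only later rows make up. A row lasts 1/10 s, in which the tool goes at most 50 mm and 8.59 degrees, less where a joint would pass 70% of its speed; a pose out of reach is approached as far as the arm can. A call with a gripper value outside its range is refused whole. OPENING is the opening, from -1 (shut) to 1 (fully open), so that 0 is half open, set as the call begins (- or left out, the last holds). The fingers move at their own pace and stop on an object; the grip force is fixed at half the most. Time passes only in rows, so rows that repeat a pose let the fingers close. It gives the time, the measured TCP pose, the force and the opening at its end, in the units of the state.
- robot.get_obs(): the state, without advancing time (a new reading comes with each control period).
- viewer.get_image(name): name is "scene" or "top" or "wrist"; returns a dict with "img" (384x512x3 uint8, red, green, blue), "range_z" (384x512 float32, m along the optical axis (not along the pixel's ray), 0 where there is no reading), "intrinsics" (3x3 intrinsics, pixels), "camera_from_world" (4x4, takes a point from world to camera coordinates). Camera axes: x right, y up, looking along -z (the intrinsics and any distortion apply to the point x, -y, -z); pixel columns grow to the right and rows downward; lengths in m; the calibration is good to about 2 mm. A picture is of the moment at which its call begins.
- ticket.job_done(): hands the job in, once; it reports no verdict.
The state is a dict: "time": time; "joint_pos": joint angles; "qvel": joint speeds; "effort": joint torques, N m; "ee_pos": TCP position; "tcp_rot": TCP orientation; "force": force on the tool from outside, world axes, zero at the start; "ft_torque": the same for the moment, N m; "grip_width": finger opening in m.
Only numpy, scipy, OpenCV 4.12 (cv2) and the standard library are available. Lean on these libraries where they do the work, as an engineer would, in place of code of your own. Each camera call takes 0.05 s, during which the arm holds its last target.

## Working session

There is one attempt and no reset: what is moved stays moved. The work goes in short steps, Python scripts to look and compute and a shell command to move; the robot and the scene stay as the last step left them, time stands still between calls to the robot, and variables do not carry over. Pictures are saved under pics/ and viewed, and the job is handed in when it is done.

```bash
ls; mkdir -p pics
python3 - <<'E'
from cell import robot, viewer
import cv2,numpy as np
print(robot.get_obs(), robot.grip_point_offset)
for n in ["scene","top","wrist"]:
    d=viewer.get_image(n); cv2.imwrite(f"pics/a_{n}.png",d["img"][:,:,::-1]); np.savez(f"a_{n}.npz",**d)
    print(n,d["intrinsics"].round(1).tolist(),np.linalg.inv(d["camera_from_world"]).round(3).tolist(),(d["range_z"]>0).mean())
E
```

```text
pics
{'time': 0.0, 'joint_pos': array([-9.65397552e-01,  3.85569036e-01,  6.61969016e-03, -4.83885032e-04,
       -1.19398229e+00, -2.58632509e-01]), 'qvel': array([-3.54231127e-04,  9.29979538e-04,  8.31925835e-04,  1.62120119e-03,
        6.91458209e-05, -4.18383133e-04]), 'effort': array([ 2.48047609e-04, -3.90660489e+01,  1.87407428e+01,  4.21965569e+00,
        1.11004259e-02, -1.92799175e-04]), 'ee_pos': array([ 0.21224112, -0.58722292,  0.2214519 ]), 'tcp_rot': array([-1.72427709e-01,  9.85021571e-01,  1.06371911e-03, -2.42817569e-04]), 'force': array([ 0.72203317, -0.2651872 , -0.31003351]), 'ft_torque': array([ 0.00850744, -0.063658  ,  0.04382411]), 'grip_width': 0.08731160407412279} -0.0187
scene [[368.3, 0.0, 254.8], [0.0, 368.3, 195.2], [0.0, 0.0, 1.0]] [[0.74, -0.431, 0.517, 0.981], [0.672, 0.469, -0.572, -0.561], [0.004, 0.771, 0.637, 0.722], [0.0, 0.0, 0.0, 1.0]] 0.9958394368489584
top [[410.5, 0.0, 256.6], [0.0, 410.5, 188.6], [0.0, 0.0, 1.0]] [[0.002, 0.995, -0.104, 0.376], [-1.0, -0.001, -0.025, -0.023], [-0.025, 0.104, 0.994, 1.134], [0.0, 0.0, 0.0, 1.0]] 0.9960784912109375
wrist [[271.4, 0.0, 256.4], [0.0, 271.4, 191.2], [0.0, 0.0, 1.0]] [[-0.339, -0.909, -0.242, 0.146], [0.941, -0.327, -0.09, -0.611], [0.002, -0.258, 0.966, 0.385], [0.0, 0.0, 0.0, 1.0]] 0.9811452229817709
```

View pics/a_scene.png

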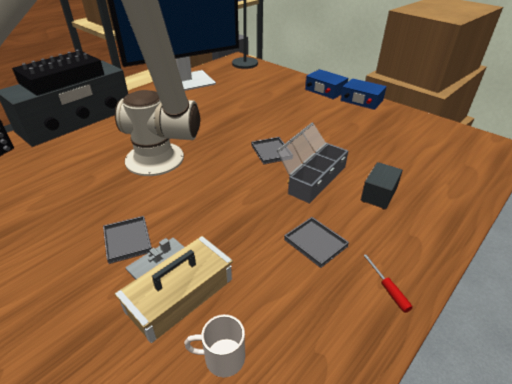

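View pics/a_top.png

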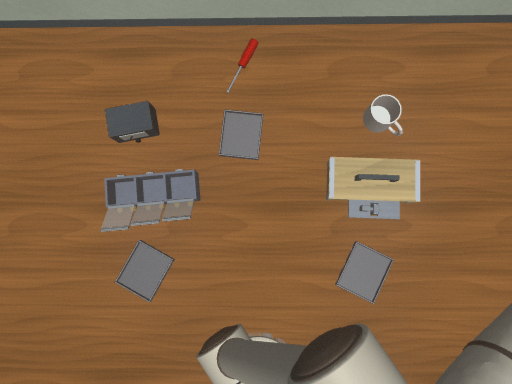

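View pics/a_wrist.png

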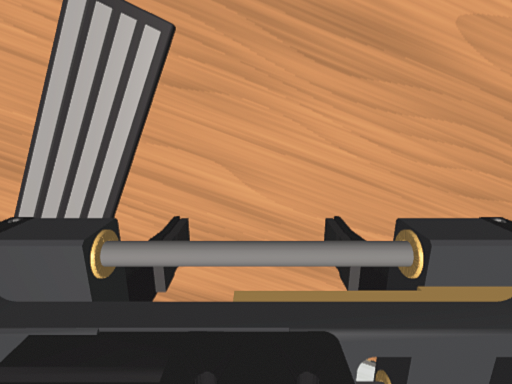

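The top view shows the crate with lid at (375,178), hasp and pin at (372,209), unit at (152,188), farthest tray at (241,135), mug at (383,113) and meter at (132,120). Next I measure the poses with depth.

```bash
cat > h.py <<'E'
from cell import robot, viewer
import cv2,numpy as np,sys
def world(d):
    K=d["intrinsics"];T=np.linalg.inv(d["camera_from_world"]);z=d["range_z"].astype(float)
    v,u=np.mgrid[0:384,0:512]
    P=np.stack([(u-K[0,2])/K[0,0]*z,-(v-K[1,2])/K[1,1]*z,-z],-1)
    W=P@T[:3,:3].T+T[:3,3]; W[z==0]=np.nan
    return W
def proj(d,p):
    T=d["camera_from_world"];K=d["intrinsics"];c=T[:3,:3]@np.asarray(p)+T[:3,3]
    return np.array([K[0,0]*c[0]/-c[2]+K[0,2],K[1,1]*-c[1]/-c[2]+K[1,2]])
def ray(d,uv,z):
    K=d["intrinsics"];T=np.linalg.inv(d["camera_from_world"])
    r=T[:3,:3]@np.array([(uv[0]-K[0,2])/K[0,0],-(uv[1]-K[1,2])/K[1,1],-1.]);o=T[:3,3]
    return o+r*(z-o[2])/r[2]
def rect(W,m):
    p=W[m][:,:2].astype(np.float32)*1000
    (c,s,a)=cv2.minAreaRect(p); return np.round(c,1),np.round(s,1),round(a,2),len(p)
def snap(n,name=None):
    d=viewer.get_image(n)
    if name: cv2.imwrite(f"pics/{name}.png",d["img"][:,:,::-1])
    return d
def tool():
    o=robot.get_obs()
    from scipy.spatial.transform import Rotation as R
    return o,R.from_quat(o["tcp_rot"]).as_matrix()
E
python3 - <<'E'
from h import *
from scipy.ndimage import label
d=dict(np.load("a_top.npz"));W=world(d);s=dict(np.load("a_scene.npz"));Ws=world(s)
def box(u0,v0,u1,v1):
    m=np.zeros((384,512),bool);m[v0:v1,u0:u1]=1;return m
def rep(n,b,z0,z1,W=W):
    m=box(*b)&(W[...,2]>z0)&(W[...,2]<z1)
    l,k=label(m); 
    if k==0: print(n,'none');return
    i=np.argmax(np.bincount(l.ravel())[1:])+1
    print(n,*rect(W,l==i),np.nanmedian(W[l==i][:,2]).round(4))
rep("lid",(320,150,430,225),.068,.080)
rep("lidplate",(320,150,430,201),.068,.080)
rep("flange",(340,202,410,225),.068,.080)
rep("bar",(350,165,405,188),.100,.125)
rep("pinhd",(355,200,390,216),.098,.125)
rep("hasp any",(355,200,390,216),.084,.125)
rep("tray",(210,100,270,165),.008,.03)
rep("unit",(95,165,205,210),.055,.07)
rep("covers",(95,165,205,240),.075,.2)
rep("meter",(95,95,165,145),.06,.1)
rep("mug",(355,90,405,140),.07,.1)
rep("trayL",(100,230,185,310),.008,.03)
rep("trayR",(330,230,400,310),.008,.03)
big=cv2.resize(d["img"][150:230,320:430,::-1],None,fx=7,fy=7,interpolation=cv2.INTER_CUBIC);cv2.imwrite("pics/crate.png",big)
big=cv2.resize(d["img"][160:235,95:205,::-1],None,fx=7,fy=7,interpolation=cv2.INTER_CUBIC);cv2.imwrite("pics/unit.png",big)
big=cv2.resize(s["img"][230:330,90:240,::-1],None,fx=5,fy=5,interpolation=cv2.INTER_CUBIC);cv2.imwrite("pics/crs.png",big)
E
```

```text
lid [ 490.  -297.9] [233.4 156.6] 87.93 4325 0.0751
lidplate [ 511.8 -298.7] [233.7 113. ] 88.15 3584 0.0751
flange [ 432.  -296.4] [131.8  41.4] 89.81 671 0.075
bar [ 512.6 -299.1] [102.   12.4] 87.9 229 0.1185
pinhd [ 436.4 -268.1] [19.9 12.8] 89.98 51 0.1067
hasp any [ 436.5 -267.7] [20.3 13. ] 88.95 58 0.1062
tray [646.2  50.1] [110.3 131.1] 83.83 328 0.0178
unit [490.7 285.8] [ 89.  241.8] 5.76 741 0.0659
covers [412.5 317.3] [ 59.1 149.3] 6.68 1131 0.1077
meter [672.8 345.3] [ 84.4 121.4] 10.46 1436 0.0794
mug [ 690.8 -337. ] [94.6 79.4] 76.79 350 0.0853
trayL [271.3 309.8] [110.8 131.1] 61.75 393 0.0175
trayR [ 270.2 -282.4] [110.7 130. ] 63.75 381 0.0181
```

View pics/crate.png

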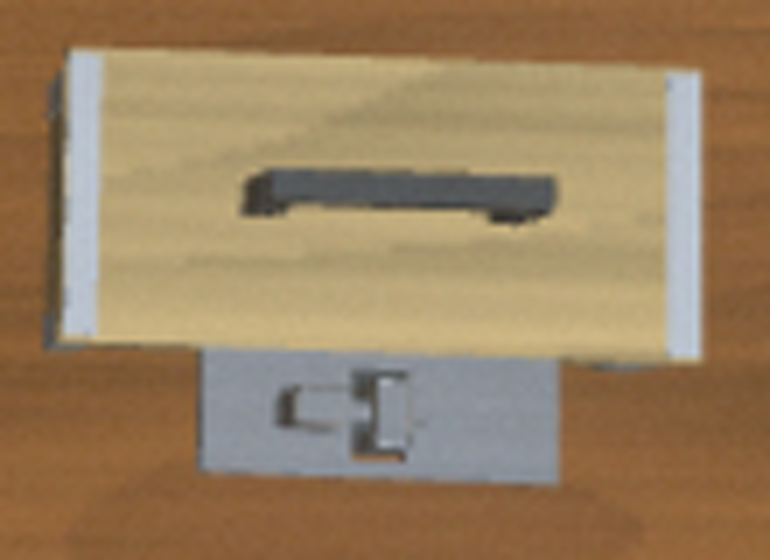

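View pics/unit.png

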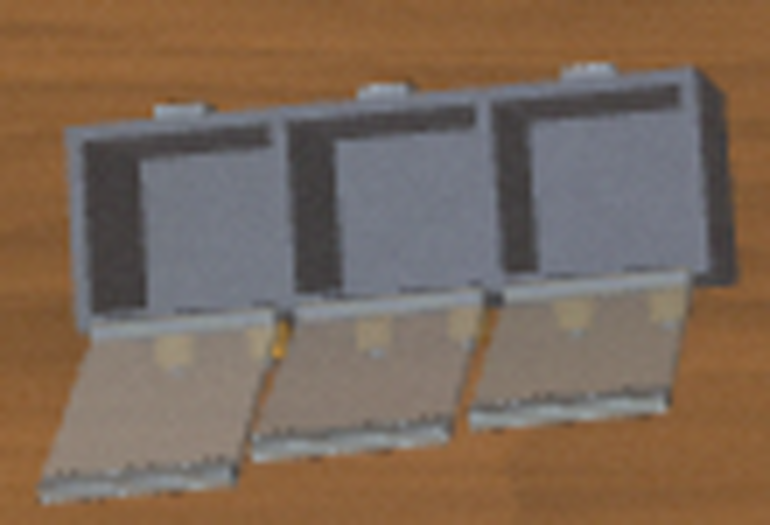

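View pics/crs.png

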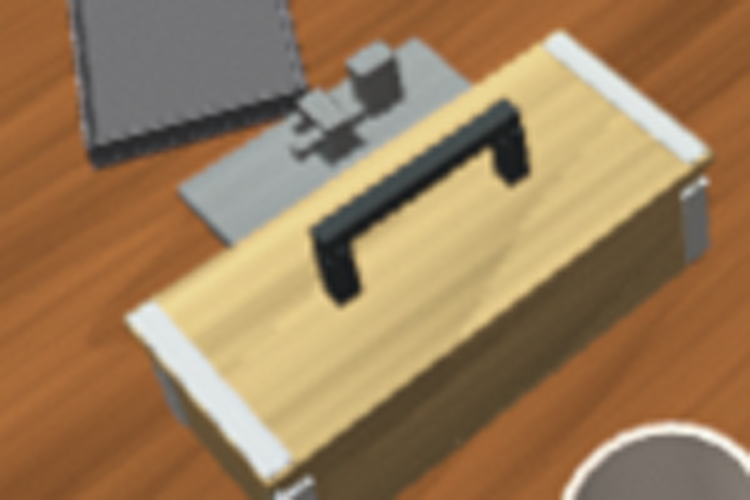

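```bash
cat >> h.py <<'E'
def go(xyz,yaw):
    "yaw: world heading of tool y (deg, mod 180)"
    o,R=tool(); dp=R.T@(np.array(xyz)-o["ee_pos"])*1000
    cur=np.degrees(np.arctan2(R[1,1],R[0,1])); w=(yaw-cur+90)%180-90
    print("t",round(o["time"],2),"tcp",(o["ee_pos"]*1000).round(1),"dp",dp.round(1),"turn",round(-np.radians(w),3),"(alt by pi) tilt",R[:,2].round(3),"F",o["force"].round(1),"g",round(o["grip_width"]*1000,1),"j1,6",o["joint_pos"][[0,5]].round(2))
E
python3 -c "
from h import *
go([.4355,-.268,.20],-2.1)"
```

```text
t 0.15 tcp [ 212.3 -587.4  221.7] dp [-318.4  224.5   22. ] turn -1.188 (alt by pi) tilt [-0.001  0.002 -1.   ] F [-0.2 -0.4  0.9] g 86.9 j1,6 [-0.97 -0.26]
```

```bash
python3 -m crank '{"dp":[[-318,224,22],[-318,224,22],[-318,224,22],[-318,224,22],[-318,224,22],[-318,224,22],[-318,224,22],[-318,224,22]],"turn":[-1.19,-1.19,-1.19,-1.19,-1.19,-1.19,-1.19,-1.19]}' 0; python3 -c "
from h import *
go([.4355,-.268,.20],-2.1)"
```

```text
time: 0.95
ee_pos: [0.4362, -0.2663, 0.1999]
tcp_rot: [-0.698, 0.717, 0.001, 0.0]
force: [0.3, 0.1, 0.2]
grip_width: 0.0439
t 0.95 tcp [ 436.2 -266.3  199.9] dp [ 1.7  0.6 -0.1] turn 0.01 (alt by pi) tilt [-0.001  0.002 -1.   ] F [0.3 0.1 0.2] g 43.9 j1,6 [-0.23  0.21]
```

```bash
python3 -c "
from h import *
d=snap('wrist','w1');W=world(d)
m=(W[...,2]>.098)&(W[...,2]<.112)&(abs(W[...,0]-.436)<.03)&(abs(W[...,1]+.268)<.02)
print(rect(W,m),np.nanmedian(W[m][:,2]))
m=(W[...,2]>.085)&(W[...,2]<.096)&(abs(W[...,0]-.434)<.03)&(abs(W[...,1]+.296)<.015)
print('staple',rect(W,m))
d=snap('top','t1');W=world(d)
m=(W[...,2]>.098)&(W[...,2]<.112)&(abs(W[...,0]-.436)<.03)&(abs(W[...,1]+.268)<.02)
print(rect(W,m))
"
```

```text
(array([ 436.7, -267.9]), array([19.8, 13.8]), 88.43, 301) 0.1066924459234882
staple (array([ 434.9, -295.4]), array([12. , 24.3]), 88.07, 319)
(array([ 436.4, -265.8]), array([14.3, 12.8]), 89.53, 38)
```

View pics/w1.png

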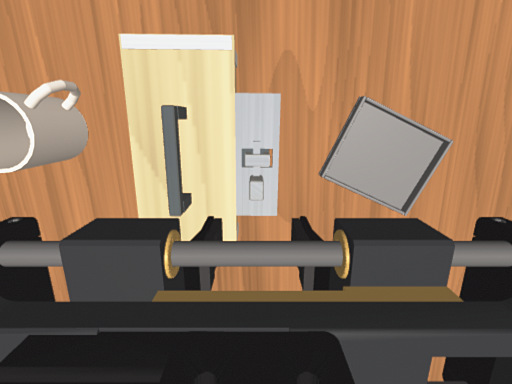

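The wrist view shows the pin head at (257,188) and the staple at (257,158), which agrees with the depth measurement. Descending.

```bash
python3 -m crank '{"dp":[[1.6,0,40],[1.6,0,80],[1.6,0,110],[1.6,0,119],[1.6,0,119],[1.6,0,119]],"turn":[0.01,0.01,0.01,0.01,0.01,0.01]}' 0; python3 -c "
from h import *
go([.4366,-.268,.080],-2.0)"
```

```text
time: 1.65
ee_pos: [0.4382, -0.2674, 0.082]
tcp_rot: [-0.694, 0.72, -0.0, 0.001]
force: [0.5, -0.8, 1.5]
grip_width: 0.0436
t 1.65 tcp [ 438.2 -267.4   82. ] dp [0.6 1.6 2. ] turn -0.001 (alt by pi) tilt [ 0.002  0.001 -1.   ] F [ 0.5 -0.8  1.5] g 43.6 j1,6 [-0.23  0.2 ]
```

```bash
python3 -m crank '{"dp":[[0.6,1.6,2],[0.6,1.6,2],[0.6,1.6,2],[0.6,1.6,2],[0.6,1.6,2],[0.6,1.6,2],[0.6,1.6,2]],"turn":[0,0,0,0,0,0,0]}' -1; python3 -c "
from h import *
go([.4366,-.268,.080],-2.0)
go([.4366+60*.0366*.001,-.268+.060,.080],-2.1)"
```

```text
time: 2.35
ee_pos: [0.4367, -0.268, 0.0803]
tcp_rot: [-0.694, 0.72, -0.0, 0.001]
force: [-0.1, 0.5, 4.1]
grip_width: 0.0138
t 2.35 tcp [ 436.7 -268.    80.3] dp [0.  0.1 0.3] turn -0.001 (alt by pi) tilt [ 0.002  0.001 -1.   ] F [-0.1  0.5  4.1] g 13.8 j1,6 [-0.23  0.2 ]
t 2.35 tcp [ 436.7 -268.    80.3] dp [-60.    0.1   0.4] turn 0.0 (alt by pi) tilt [ 0.002  0.001 -1.   ] F [-0.1  0.5  4.1] g 13.8 j1,6 [-0.23  0.2 ]
```

```bash
python3 -m crank '{"dp":[[-8,0,-0.3],[-16,0,-0.3],[-26,0,-0.3],[-36,0,-0.3],[-46,0,-0.3],[-56,0,-0.3],[-60,0,-0.3],[-60,0,-0.3]],"turn":[0,0,0,0,0,0,0,0]}'; python3 -m crank '{"dp":[[0,0,-40],[0,0,-60],[0,0,-60]],"turn":[0,0,0]}'; python3 -c "
from h import *
d=snap('wrist','w2');d=snap('scene','s2')
go([.646,.070,.10],-6.2)"
```

```text
time: 3.15
ee_pos: [0.439, -0.2074, 0.0807]
tcp_rot: [-0.695, 0.719, -0.0, 0.001]
force: [0.2, -0.5, -0.7]
grip_width: 0.0138
time: 3.45
ee_pos: [0.4412, -0.2081, 0.1439]
tcp_rot: [-0.695, 0.719, -0.004, 0.003]
force: [0.4, 0.2, -0.8]
grip_width: 0.0137
t 3.55 tcp [ 438.7 -207.5  140.7] dp [-284.7 -197.2   41.5] turn 0.072 (alt by pi) tilt [ 0.002  0.001 -1.   ] F [ 0.  -0.3 -1.4] g 14.1 j1,6 [-0.11  0.07]
```

View pics/w2.png

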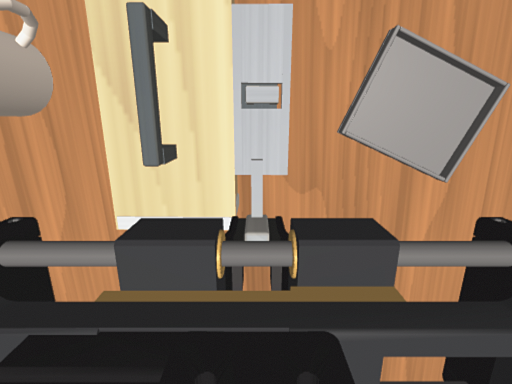

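View pics/s2.png

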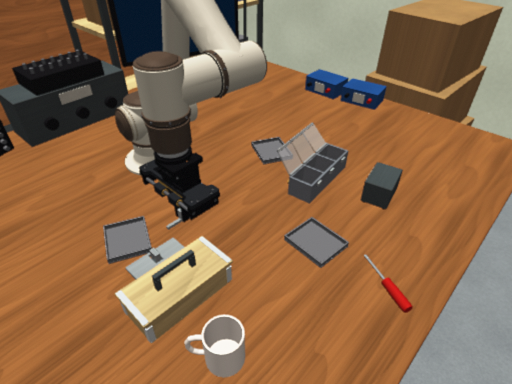

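The pin is out and held (wrist view: bar free at (257,185), staple window empty at (262,94)). Moving to the far tray.

```bash
python3 -m crank '{"dp":[[-285,-197,20],[-285,-197,20],[-285,-197,20],[-285,-197,20],[-285,-197,20],[-285,-197,20],[-285,-197,20],[-285,-197,20]],"turn":[0.07,0.07,0.07,0.07,0.07,0.07,0.07,0.07]}'; python3 -c "
from h import *
d=snap('wrist','w3');W=world(d)
m=(W[...,2]>.010)&(W[...,2]<.03)&(abs(W[...,0]-.646)<.12)&(abs(W[...,1]-.05)<.12)
print(rect(W,m))
d=snap('scene');W=world(d)
m=(W[...,2]>.010)&(W[...,2]<.03)&(abs(W[...,0]-.646)<.12)&(abs(W[...,1]-.05)<.12)
print(rect(W,m))
go([.648,.070,.014],-6.2)"
```

```text
time: 4.35
ee_pos: [0.6478, 0.0744, 0.1181]
tcp_rot: [-0.67, 0.742, -0.0, 0.0]
force: [-1.4, -1.3, -0.7]
grip_width: 0.0137
(array([647.2,  50.8]), array([109.4, 130.5]), 83.61, 2207)
(array([617.3,  77.8]), array([166.6, 198.8]), 83.91, 400)
t 4.45 tcp [644.8  70.8 118.7] dp [  0.5  -3.5 104.7] turn 0.003 (alt by pi) tilt [-0.002 -0.    -1.   ] F [ 0.6  0.2 -0.5] g 13.9 j1,6 [ 0.36 -0.46]
```

View pics/w3.png

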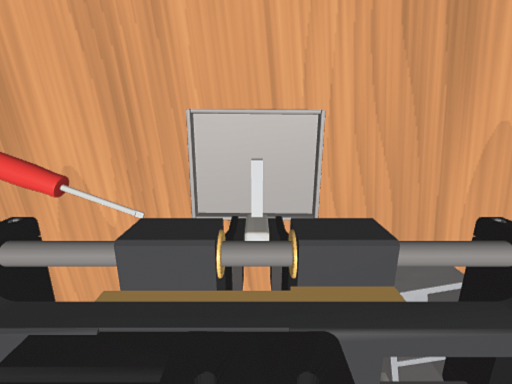

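```bash
python3 -m crank '{"dp":[[0,-3,40],[0,-3,75],[0,-3,95],[0,-3,103],[0,-3,106],[0,-3,106],[0,-3,106]],"turn":[0,0,0,0,0,0,0]}'; python3 -c "
from h import *
go([.648,.070,.0115],-6.2)"
```

```text
time: 5.15
ee_pos: [0.6484, 0.0705, 0.0143]
tcp_rot: [-0.669, 0.743, 0.0, 0.0]
force: [0.3, -0.1, -0.1]
grip_width: 0.0133
t 5.15 tcp [648.4  70.5  14.3] dp [0.5 0.4 2.8] turn 0.003 (alt by pi) tilt [ 0.     0.001 -1.   ] F [ 0.3 -0.1 -0.1] g 13.3 j1,6 [ 0.36 -0.46]
```

```bash
python3 -m crank '{"dp":[[0,0,2],[0,0,3],[0,0,3]],"turn":[0,0,0]}';  python3 -m crank '{"dp":[[0,0,0],[0,0,0],[0,0,0],[0,0,0],[0,0,-40],[0,0,-90],[0,0,-140],[0,0,-170]],"turn":[0,0,0,0,0,0,0,0]}' -0.2; python3 -c "
from h import *
d=snap('wrist','w4')
go([.5125,-.299,.2],-2.1)"
```

```text
time: 5.45
ee_pos: [0.6485, 0.0706, 0.0116]
tcp_rot: [-0.669, 0.743, 0.0, 0.001]
force: [-0.7, -0.4, -1.7]
grip_width: 0.014
time: 6.25
ee_pos: [0.65, 0.0706, 0.1867]
tcp_rot: [-0.669, 0.743, -0.002, 0.003]
force: [0.7, 1.1, 1.1]
grip_width: 0.0345
t 6.3 tcp [652.2  70.9 191.6] dp [382.3 100.6 -11.7] turn -0.067 (alt by pi) tilt [ 0.016  0.003 -1.   ] F [0.8 0.5 4.4] g 34.7 j1,6 [ 0.36 -0.46]
```

View pics/w4.png

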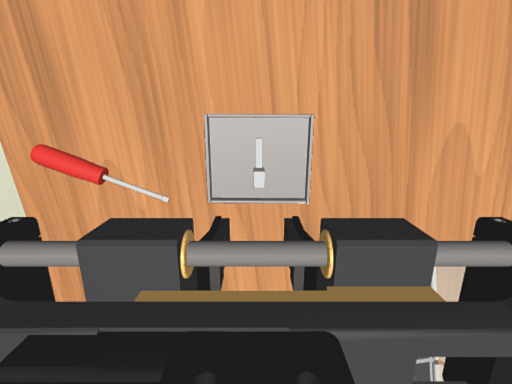

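The pin lies in the tray at (258,165). Next the lid handle.

```bash
python3 -m crank '{"dp":[[382,100,-12],[382,100,-12],[382,100,-12],[382,100,-12],[382,100,-12],[382,100,-12],[382,100,-12],[382,100,-12]],"turn":[-0.067,-0.067,-0.067,-0.067,-0.067,-0.067,-0.067,-0.067]}' 0; python3 -c "
from h import *
d=snap('wrist','w5');W=world(d)
m=(W[...,2]>.108)&(W[...,2]<.125)&(abs(W[...,0]-.512)<.03)&(abs(W[...,1]+.299)<.08)
print(rect(W,m),np.nanmedian(W[m][:,2]))
go([.5125,-.299,.095],-2.1)"
```

```text
time: 7.1
ee_pos: [0.5119, -0.3008, 0.2003]
tcp_rot: [-0.694, 0.72, -0.004, 0.007]
force: [1.0, -1.3, -0.3]
grip_width: 0.0435
(array([ 512.7, -302.2]), array([94.9, 11.5]), 87.52, 1251) 0.11879265593171737
t 7.15 tcp [ 509.9 -305.4  200.6] dp [ -6.3  -0.8 105.6] turn -0.005 (alt by pi) tilt [ 0.015  0.001 -1.   ] F [ 1.  -2.6  1.1] g 43.8 j1,6 [-0.27  0.23]
```

```bash
python3 -m crank '{"dp":[[-6,-1,30],[-6,-1,70],[-6,-1,95],[-6,-1,105],[-6,-1,105],[-6,-1,105]],"turn":[0,0,0,0,0,0]}' 0; python3 -c "
from h import *
go([.5127,-.299,.094],-2.1)"
```

```text
time: 7.75
ee_pos: [0.5137, -0.2996, 0.0968]
tcp_rot: [-0.692, 0.722, -0.006, 0.006]
force: [-0.4, -0.1, 0.7]
grip_width: 0.0435
t 7.75 tcp [ 513.7 -299.6   96.8] dp [-0.6  1.1  2.8] turn -0.005 (alt by pi) tilt [ 0.017  0.    -1.   ] F [-0.4 -0.1  0.7] g 43.5 j1,6 [-0.26  0.22]
```

```bash
python3 -m crank '{"dp":[[-0.6,1,2.5],[-0.6,1,2.5],[-0.6,1,2.5],[-0.6,1,2.5],[-0.6,1,2.5],[-0.6,1,2.5],[-0.6,1,2.5],[-0.6,1,2.5]],"turn":[0,0,0,0,0,0,0,0]}' -1; python3 -m crank '{"dp":[[0,0,-3],[0,0,-8],[0,0,-16],[0,0,-26],[0,0,-36],[0,0,-46],[0,0,-50],[0,0,-50]],"turn":[0,0,0,0,0,0,0,0]}'; python3 -c "
from h import *
go([.470,-.02,.16],0);snap('scene','s5');snap('wrist','w6')"
```

```text
time: 8.55
ee_pos: [0.513, -0.299, 0.0946]
tcp_rot: [-0.692, 0.721, -0.006, 0.006]
force: [0.1, 0.2, 2.9]
grip_width: 0.0118
time: 9.35
ee_pos: [0.5127, -0.2992, 0.1457]
tcp_rot: [-0.692, 0.721, -0.007, 0.007]
force: [1.0, 0.7, -3.7]
grip_width: 0.0119
t 9.35 tcp [ 512.7 -299.2  145.7] dp [-277.2   53.8  -15.3] turn -0.041 (alt by pi) tilt [ 0.019 -0.001 -1.   ] F [ 1.   0.7 -3.7] g 11.9 j1,6 [-0.26  0.22]
```

View pics/s5.png

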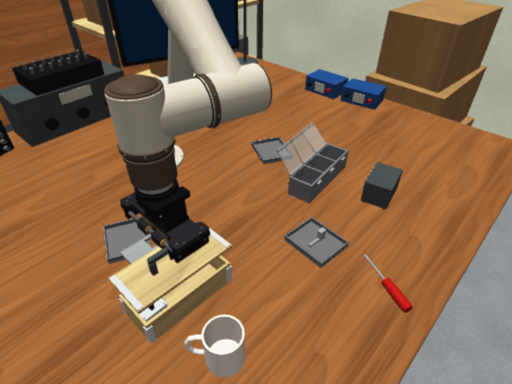

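View pics/w6.png

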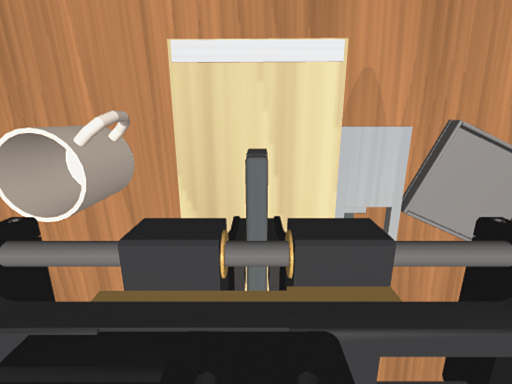

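The lid is lifted clear of the staple (scene view, lid at (170,265)). Carrying it to the free bench area.

```bash
python3 -m crank '{"dp":[[-20,4,-4],[-60,12,-8],[-100,20,-8],[-140,28,-8],[-180,36,-8],[-220,44,-8],[-260,52,-8],[-277,54,-8]],"turn":[0,0,0,0,0,0,0,0]}'; python3 -m crank '{"dp":[[0,0,0],[0,0,0],[0,0,0]],"turn":[0,0,0]}'; python3 -c "
from h import *
go([.470,-.02,.0286],0);snap('scene','s6')"
```

```text
time: 10.25
ee_pos: [0.4681, -0.0175, 0.1515]
tcp_rot: [-0.693, 0.721, -0.005, 0.006]
force: [-0.0, 0.5, -2.5]
grip_width: 0.0119
time: 10.55
ee_pos: [0.468, -0.0182, 0.1513]
tcp_rot: [-0.693, 0.721, -0.005, 0.006]
force: [0.0, -0.1, -3.2]
grip_width: 0.0115
t 10.55 tcp [468.  -18.2 151.3] dp [  1.9  -0.2 122.7] turn -0.039 (alt by pi) tilt [ 0.015  0.    -1.   ] F [ 0.  -0.1 -3.2] g 11.5 j1,6 [ 0.31 -0.36]
```

View pics/s6.png

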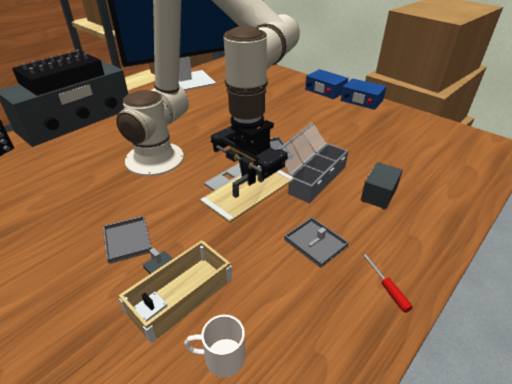

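```bash
python3 -m crank '{"dp":[[0,0,30],[0,0,65],[0,0,95],[0,0,110],[0,0,117],[0,0,120],[0,0,122],[0,0,122]],"turn":[0,0,0,0,0,0,0,0]}'; python3 -c "
from h import *
go([.470,-.02,.0286],0)"
```

```text
time: 11.4
ee_pos: [0.4706, -0.0184, 0.0299]
tcp_rot: [-0.693, 0.721, -0.006, 0.006]
force: [0.2, -0.3, -3.1]
grip_width: 0.0113
t 11.4 tcp [470.6 -18.4  29.9] dp [1.7 0.5 1.3] turn -0.04 (alt by pi) tilt [ 0.017  0.001 -1.   ] F [ 0.2 -0.3 -3.1] g 11.3 j1,6 [ 0.31 -0.36]
```

```bash
python3 -m crank '{"dp":[[0,0,1],[0,0,2],[0,0,2],[0,0,2]],"turn":[0,0,0,0]}';  python3 -m crank '{"dp":[[0,0,0],[0,0,0],[0,0,0],[0,0,-20],[0,0,-60],[0,0,-110],[0,0,-160],[0,0,-170]],"turn":[0,0,0,0,0,0,0,0]}' -0.2; python3 -m crank '{"dp":[[0,0,0],[0,0,0]],"turn":[0,0]}'; python3 -c "
from h import *
d=snap('top','t7');W=world(d)
go([.5,-.3,.25],0)
c=(W[...,2]>.03)&(W[...,2]<.075)&(abs(W[...,0]-.51)<.06)&(abs(W[...,1]+.30)<.115)
d2=snap('scene','s7')
big=cv2.resize(d2['img'][230:340,100:250,::-1],None,fx=5,fy=5);cv2.imwrite('pics/s7c.png',big)
"
```

```text
time: 11.8
ee_pos: [0.4713, -0.0182, 0.0286]
tcp_rot: [-0.693, 0.721, -0.006, 0.007]
force: [-0.6, 0.9, 1.2]
grip_width: 0.0113
time: 12.6
ee_pos: [0.4715, -0.0179, 0.2048]
tcp_rot: [-0.693, 0.72, -0.01, 0.012]
force: [0.8, -0.0, -0.3]
grip_width: 0.0348
time: 12.8
ee_pos: [0.4712, -0.0178, 0.2045]
tcp_rot: [-0.693, 0.72, -0.01, 0.012]
force: [0.1, 0.0, 0.5]
grip_width: 0.035
t 12.85 tcp [470.6 -18.  203.5] dp [280.5 -41.6 -46.4] turn -0.039 (alt by pi) tilt [ 0.029  0.003 -1.   ] F [ 0.2 -0.2 -0.8] g 34.7 j1,6 [ 0.31 -0.35]
```

View pics/t7.png

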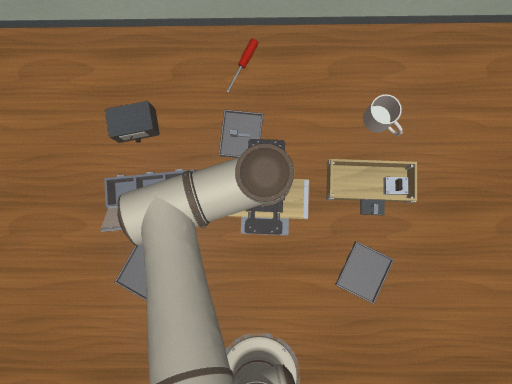

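View pics/s7c.png

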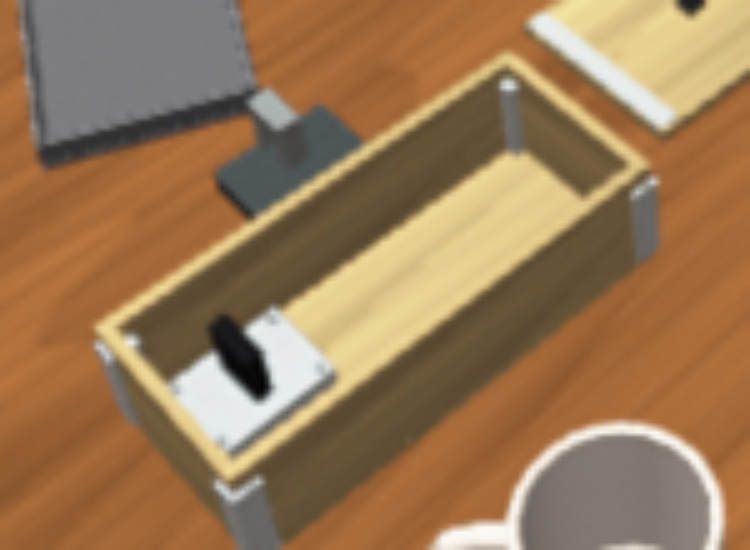

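One module only: block at (396,186) in the top view, at the crate's −y end. The lid lies at (270,200), clear of the crate. Moving over the module.

```bash
python3 -m crank '{"dp":[[320,-41,-45],[320,-41,-45],[320,-41,-45],[320,-41,-45],[320,-41,-45],[320,-41,-45],[320,-41,-45],[320,-41,-45]],"turn":[-1.57,-1.57,-1.57,-1.57,-1.57,-1.57,-1.57,-1.57]}' -0.2;  python3 -m crank '{"dp":[[0,0,0],[0,0,0]],"turn":[-0.4,-0.4]}'; python3 -c "
from h import *
d=snap('wrist','w8');d2=snap('top','t8')
go([.50,-.35,.20],87.9)
"
```

```text
time: 13.7
ee_pos: [0.4972, -0.3427, 0.2454]
tcp_rot: [0.964, -0.267, 0.011, -0.005]
force: [-1.4, 1.1, -1.2]
grip_width: 0.0347
time: 13.9
ee_pos: [0.4961, -0.3436, 0.2419]
tcp_rot: [0.993, -0.119, 0.009, -0.004]
force: [0.2, 0.2, 0.7]
grip_width: 0.035
t 14.0 tcp [ 496.4 -342.8  242.6] dp [ 4.4  6.6 42.6] turn -0.208 (alt by pi) tilt [ 0.021  0.006 -1.   ] F [ 0.3 -0.4 -0.4] g 34.4 j1,6 [-0.34  1.67]
```

View pics/w8.png

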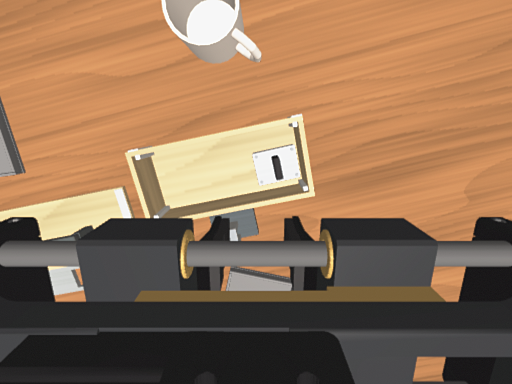

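View pics/t8.png

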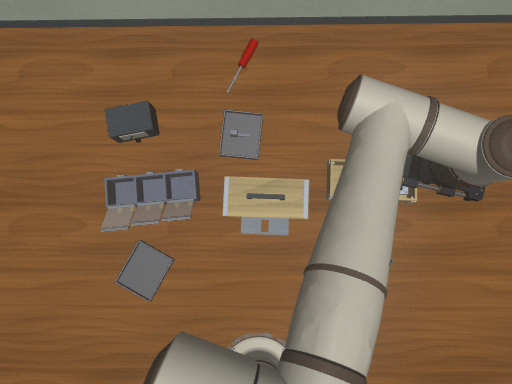

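The wrist view shows the module at (278,165), its tab at (277,166); the top view shows the lid flat, handle up. Measuring the tab.

```bash
cat > tab.py <<'E'
from h import *
for n in ('wrist','scene'):
    d=snap(n);W=world(d);g=d['img'].max(-1)
    near=(abs(W[...,0]-.505)<.048)&(W[...,1]<-.2)&(W[...,1]>-.398)
    m=near&(W[...,2]>.045)&(W[...,2]<.066)&(g<80)
    b=near&(W[...,2]>.024)&(W[...,2]<.036)
    print(n,'tab',m.sum()>3 and (*rect(W,m),np.nanmedian(W[m][:,2])),'block',b.sum()>3 and (*rect(W,b),np.nanmedian(W[b][:,2])))
E
python3 tab.py
```

```text
wrist tab (array([ 477.7, -328.2]), array([ 25.6, 117. ]), 31.56, 139, np.float64(0.06076536536193039)) block (array([ 497. , -299.6]), array([197.1,  60.5]), 87.95, 1462, np.float64(0.03090104869186172))
scene tab (array([ 503.3, -372.5]), array([ 8.9, 30.9]), 89.05, 81, np.float64(0.0576014440758823)) block (array([ 496.3, -299.3]), array([197.3,  63. ]), 89.06, 672, np.float64(0.028959286418344943))
```

```bash
cat > tab.py <<'E'
from h import *
from scipy.ndimage import label
d=snap('wrist',sys.argv[1] if len(sys.argv)>1 else None);W=world(d);g=d['img'].max(-1)
near=(abs(W[...,0]-.505)<.045)&(abs(W[...,1]+.372)<.03)
for n,m in (('tab',near&(W[...,2]>.052)&(W[...,2]<.066)&(g<80)),('block',near&(W[...,2]>.024)&(W[...,2]<.036)&(g>150))):
    l,k=label(m)
    if k: i=np.argmax(np.bincount(l.ravel())[1:])+1; print(n,*rect(W,l==i),np.nanmedian(W[l==i][:,2]))
E
python3 tab.py; python3 -c "
from h import *
go([.503,-.3725,.17],87.9)"
```

```text
tab [ 502.6 -369.4] [ 8.2 27.9] 89.14 140 0.06076949649104721
block [ 501.5 -370.8] [58.2 45.9] 88.73 1161 0.030899379828007
t 14.15 tcp [ 497.  -342.4  244.2] dp [11.6 28.5 74.2] turn -0.209 (alt by pi) tilt [ 0.023  0.005 -1.   ] F [ 0.7 -0.4  0.1] g 35.2 j1,6 [-0.34  1.67]
```

```bash
python3 -m crank '{"dp":[[11,28,25],[11,28,75],[11,28,75],[11,28,75],[11,28,75]],"turn":[-0.22,-0.22,-0.22,-0.22,-0.22]}' -0.35; python3 tab.py w9;  python3 -c "
from h import *
go([.5025,-.371,.033],89)"
```

```text
time: 14.65
ee_pos: [0.5041, -0.3725, 0.172]
tcp_rot: [1.0, -0.013, 0.014, -0.001]
force: [-0.0, -0.4, -0.5]
grip_width: 0.0286
tab [ 502.8 -369.8] [ 8.4 27.4] 88.8 214 0.06072442559791483
block [ 501.8 -370.9] [58.1 45.5] 88.65 1675 0.030911628230021915
t 14.7 tcp [ 504.1 -372.4  172.3] dp [ -5.6  -0.9 139.2] turn -0.008 (alt by pi) tilt [ 0.028  0.002 -1.   ] F [-0.6 -0.1  1.4] g 28.2 j1,6 [-0.38  1.94]
```

View pics/w9.png

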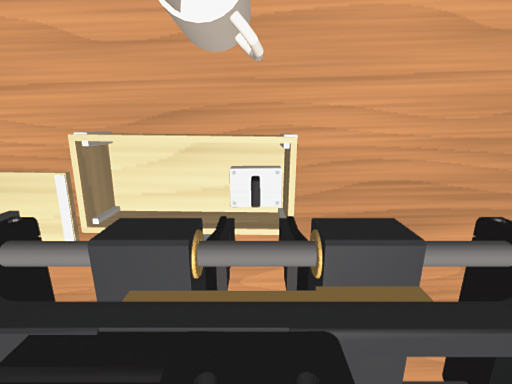

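```bash
python3 -m crank '{"dp":[[-4,-1,45],[-4,-1,85]],"turn":[-0.01,-0.01]}'; python3 -m crank '{"dp":[[0,0,0],[0,0,0],[0,0,0]],"turn":[0,0,0]}'; python3 tab.py;  python3 -c "
from h import *
go([.5025,-.371,.033],89)"
```

```text
time: 14.9
ee_pos: [0.5048, -0.3717, 0.0905]
tcp_rot: [1.0, -0.008, 0.018, 0.001]
force: [0.3, 0.2, -0.6]
grip_width: 0.0283
time: 15.2
ee_pos: [0.5071, -0.3728, 0.0943]
tcp_rot: [1.0, -0.008, 0.021, 0.002]
force: [0.8, 0.5, -1.4]
grip_width: 0.0283
tab [ 502.2 -369.9] [ 8.6 29.1] 88.73 444 0.06070156542095531
block [ 501.8 -370.8] [58.3 45.8] 88.91 2440 0.030899273002470556
t 15.25 tcp [ 506.8 -372.7   94. ] dp [-6.8 -1.8 60.8] turn 0.002 (alt by pi) tilt [ 0.041 -0.004 -0.999] F [-0.2 -0.4 -0.8] g 28.2 j1,6 [-0.38  1.95]
```

```bash
T='from h import *
go([.5025,-.371,.033],89)'; python3 -m crank '{"dp":[[-6,-2,-45],[-6,-2,-85]],"turn":[0,0]}';python3 -c "$T"; python3 -m crank '{"dp":[[0,0,0],[0,0,0],[0,0,0]],"turn":[0,0,0]}';python3 -c "$T"; python3 -m crank '{"dp":[[40,0,0],[80,0,0]],"turn":[0,0]}';python3 -c "$T";python3 -m crank '{"dp":[[-40,0,0],[-80,0,0]],"turn":[0,0]}';python3 -c "$T"
```

```text
time: 15.45
ee_pos: [0.4973, -0.3705, 0.1818]
tcp_rot: [1.0, -0.008, 0.021, 0.003]
force: [0.9, -0.9, 1.6]
grip_width: 0.0282
t 15.45 tcp [ 497.3 -370.5  181.8] dp [ -1.2  -0.3 148.9] turn 0.002 (alt by pi) tilt [ 0.043 -0.006 -0.999] F [ 0.9 -0.9  1.6] g 28.2 j1,6 [-0.39  1.95]
time: 15.75
ee_pos: [0.4971, -0.3702, 0.1821]
tcp_rot: [1.0, -0.008, 0.022, 0.003]
force: [-0.2, -0.2, -0.9]
grip_width: 0.0282
t 15.75 tcp [ 497.1 -370.2  182.1] dp [-1.100e+00 -1.000e-01  1.492e+02] turn 0.002 (alt by pi) tilt [ 0.043 -0.006 -0.999] F [-0.2 -0.2 -0.9] g 28.2 j1,6 [-0.39  1.95]
time: 15.95
ee_pos: [0.5766, -0.3715, 0.1849]
tcp_rot: [1.0, -0.008, 0.021, 0.002]
force: [0.5, -0.4, 0.3]
grip_width: 0.0281
t 15.95 tcp [ 576.6 -371.5  184.9] dp [-80.3   0.2 148.7] turn 0.001 (alt by pi) tilt [ 0.041 -0.005 -0.999] F [ 0.5 -0.4  0.3] g 28.1 j1,6 [-0.34  1.9 ]
time: 16.15
ee_pos: [0.4969, -0.3694, 0.1766]
tcp_rot: [1.0, -0.008, 0.017, 0.001]
force: [0.7, -0.1, 0.4]
grip_width: 0.0283
t 16.15 tcp [ 496.9 -369.4  176.6] dp [  0.7   1.3 143.7] turn 0.002 (alt by pi) tilt [ 0.035 -0.002 -0.999] F [ 0.7 -0.1  0.4] g 28.3 j1,6 [-0.38  1.95]
```

```bash
T='from h import *
go([.5025,-.371,.033],89)'; 
python3 -m crank '{"dp":[[15,0,0],[35,0,0],[55,0,0],[75,0,0],[90,0,0],[100,0,0],[100,0,0],[100,0,0]],"turn":[0,0,0,0,0,0,0,0]}' >/dev/null;python3 -c "$T"
python3 -m crank '{"dp":[[-50,0,0]],"turn":[0]}'>/dev/null;python3 -c "$T";python3 -m crank '{"dp":[[-50,0,0]],"turn":[0]}'>/dev/null;python3 -c "$T";python3 -m crank '{"dp":[[0,0,0],[0,0,0]],"turn":[0,0]}'>/dev/null;python3 -c "$T"
```

```text
t 16.95 tcp [ 596.2 -370.7  179.1] dp [-98.4   1.7 143. ] turn 0.002 (alt by pi) tilt [ 0.033 -0.001 -0.999] F [-0.2  0.3  0.5] g 28.6 j1,6 [-0.33  1.89]
t 17.05 tcp [ 549.7 -370.   175.6] dp [-51.9   1.5 141. ] turn 0.005 (alt by pi) tilt [ 0.033 -0.001 -0.999] F [-2.1  0.1 -0.9] g 28.2 j1,6 [-0.35  1.92]
t 17.15 tcp [ 498.1 -369.   173. ] dp [-1.000e-01  1.900e+00  1.401e+02] turn 0.006 (alt by pi) tilt [ 0.032 -0.001 -0.999] F [-0.5 -0.5  0. ] g 28.2 j1,6 [-0.38  1.95]
t 17.35 tcp [ 496.3 -369.2  173.7] dp [  1.7   1.6 140.9] turn 0.004 (alt by pi) tilt [ 0.032 -0.001 -0.999] F [ 0.2 -0.   0.1] g 28.8 j1,6 [-0.38  1.95]
```

```bash
python3 -m crank '{"dp":[[0,0,0],[1,1,30],[2,1,65],[2,1,95],[2,1,115],[2,1,130],[2,1,137],[2,1,137]],"turn":[0.005,0.005,0.005,0.005,0.005,0.005,0.005,0.005]}'; python3 -m crank '{"dp":[[0,0,0],[0,0,0]],"turn":[0,0]}' >/dev/null;  python3 -c "
from h import *
go([.5025,-.3705,.034],89)"
```

```text
time: 18.15
ee_pos: [0.503, -0.3702, 0.0358]
tcp_rot: [1.0, -0.009, 0.015, 0.0]
force: [0.5, 0.5, 0.4]
grip_width: 0.0286
t 18.35 tcp [ 504.  -370.5   36.8] dp [-1.6  0.   2.8] turn -0.0 (alt by pi) tilt [ 0.033 -0.001 -0.999] F [1.1 0.1 0.2] g 28.4 j1,6 [-0.38  1.95]
```

```bash
python3 -m crank '{"dp":[[-1,0,3],[-1,0,3],[-1,0,3],[-1,0,3],[-1,0,3],[-1,0,3],[-1,0,3],[-1,0,3]],"turn":[0,0,0,0,0,0,0,0]}' -1; python3 -m crank '{"dp":[[0,0,-10],[0,0,-30],[0,0,-55],[0,0,-85],[0,0,-110],[0,0,-125],[0,0,-130],[0,0,-130]],"turn":[0,0,0,0,0,0,0,0]}'; python3 -c "
from h import *
snap('scene','s10');snap('wrist','w10')
d=snap('top','t10');W=world(d);s=snap('scene');Ws=world(s)
np.savez('t10.npz',**d);np.savez('s10.npz',**s)
go([.5025,-.3705,.034],89)"
```

```text
time: 19.15
ee_pos: [0.5031, -0.3706, 0.0341]
tcp_rot: [1.0, -0.009, 0.016, 0.001]
force: [-0.9, -0.6, 2.2]
grip_width: 0.0095
time: 19.95
ee_pos: [0.4989, -0.3703, 0.1646]
tcp_rot: [1.0, -0.009, 0.017, 0.001]
force: [0.0, 0.3, -1.5]
grip_width: 0.0097
t 20.15 tcp [ 498.2 -370.   162.5] dp [  0.4   0.4 128.6] turn -0.0 (alt by pi) tilt [ 0.03 -0.   -1.  ] F [-0.1  0.5 -0.7] g 9.6 j1,6 [-0.38  1.94]
```

View pics/s10.png

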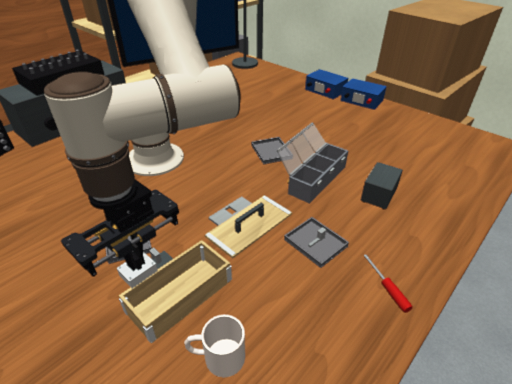

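View pics/w10.png

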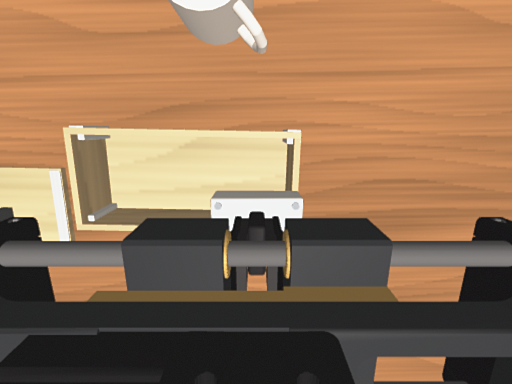

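The module is held (scene (135,262), wrist (257,200)). Carrying it towards the unit.

```bash
python3 -m crank '{"dp":[[0,-30,-20],[0,-75,-50],[0,-125,-60],[0,-175,-60],[0,-225,-60],[0,-270,-60],[0,-305,-60],[0,-325,-60]],"turn":[0,0,0,0,0,0,-0.06,-0.12]}';python3 -m crank '{"dp":[[0,-40,0],[0,-80,0],[0,-110,0],[0,-130,0],[0,-145,0],[0,-150,0],[0,-150,0],[0,-150,0]],"turn":[0,0,0,0,0,0,0,0]}'; python3 -c "
from h import *
d=snap('wrist','w11');np.savez('w11.npz',**d)
go([.50,.205,.034],96)"
```

```text
time: 20.95
ee_pos: [0.5016, -0.0425, 0.2219]
tcp_rot: [0.998, 0.054, 0.015, 0.001]
force: [0.2, -0.7, -1.7]
grip_width: 0.0097
time: 21.75
ee_pos: [0.4853, 0.1061, 0.221]
tcp_rot: [0.998, 0.054, 0.014, 0.001]
force: [-0.5, 0.1, -0.0]
grip_width: 0.0095
t 21.8 tcp [485.4 105.9 221.1] dp [ 19.8 -97.7 187.4] turn 0.002 (alt by pi) tilt [ 0.029 -0.001 -1.   ] F [-0.   0.1 -1.6] g 9.8 j1,6 [0.55 1.12]
```

View pics/w11.png

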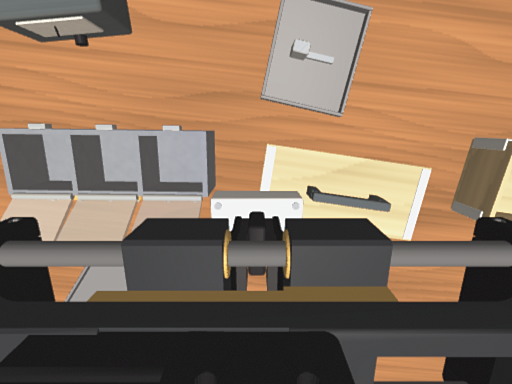

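Run:
```python
from h import *
for f in ('w11','t10','a_top','a_scene'):
    d=dict(np.load(f+'.npz'));W=world(d)
    m=(W[...,2]>.0625)&(W[...,2]<.0685)&(abs(W[...,0]-.49)<.1)&(W[...,1]>.15)&(W[...,1]<.42)
    P=W[m][:,:2]*1000
    # end edges: -y side / +y side ; front edge: per-y-bin max x
    best=None
    y=P[:,1]; bins=np.arange(165,405,6); E=[]
    for a in bins:
        q=P[(y>=a)&(y<a+6)]
        if len(q)>2: E.append(q[np.argmax(q[:,0])])
    E=np.array(E)
    # robust: lower envelope of latches -> RANSAC line
    bi=0
    for i in range(len(E)):
        for j in range(i):
            t=E[i]-E[j]; 
            if np.hypot(*t)<60: continue
            n=np.array([t[1],-t[0]])/np.hypot(*t); n*=np.sign(n[0]); r=(E-E[j])@n
            c=(abs(r)<1.2).sum()
            if c>bi: bi=c;N=n;I=abs(r)<1.2
    vx,vy,x0,y0=cv2.fitLine(E[I].astype(np.float32),cv2.DIST_L2,0,.01,.01).ravel()
    th=np.arctan2(-vx*np.sign(vy),vy*np.sign(vy)); ux=np.array([np.cos(th),np.sin(th)]);uy=np.array([-ux[1],ux[0]])
    fx=np.array([x0,y0])@ux; s=P@uy
    # only rim pixels near front edge for y extent
    k=abs(P@ux-fx+3)<4
    print(f,'yaw',np.degrees(th).round(2),'inl',bi,len(E),'front',fx.round(1),'yext',s[k].min().round(1),s[k].max().round(1),'centre', (ux*(fx-39)+uy*(s[k].min()+s[k].max())/2).round(1),'via -y end',(ux*(fx-39)+uy*(s[k].min()+120)).round(1))
```

```text
w11 yaw 5.37 inl 38 40 front 553.6 yext 119.3 356.0 centre [490.1 284.8] via -y end [489.9 286.4]
t10 yaw 5.65 inl 30 40 front 553.6 yext 115.6 357.2 centre [488.8 285.9] via -y end [488.9 285.1]
a_top yaw 5.47 inl 30 40 front 552.9 yext 118.0 357.4 centre [488.9 285.6] via -y end [488.9 285.9]
a_scene yaw 5.51 inl 28 40 front 554.7 yext 116.0 356.1 centre [490.6 284.5] via -y end [490.6 284.4]
```

```bash
python3 -c "
from h import *
go([.4978,.2077,.12],95.5);go([.4978,.2077,.036],95.5)"
```

```text
t 21.8 tcp [485.4 105.9 221.1] dp [  20.3 -100.3  101.4] turn 0.011 (alt by pi) tilt [ 0.029 -0.001 -1.   ] F [-0.   0.1 -1.6] g 9.8 j1,6 [0.55 1.12]
t 21.8 tcp [485.4 105.9 221.1] dp [  17.9 -100.6  185.3] turn 0.011 (alt by pi) tilt [ 0.029 -0.001 -1.   ] F [-0.   0.1 -1.6] g 9.8 j1,6 [0.55 1.12]
```

```bash
python3 -m crank '{"dp":[[7,-30,0],[14,-65,0],[20,-90,20],[20,-100,50],[20,-100,80],[20,-100,96],[20,-100,100],[20,-100,100]],"turn":[0.01,0.01,0.01,0.01,0.01,0.01,0.01,0.01]}'; python3 -m crank '{"dp":[[0,0,0],[0,0,0]],"turn":[0,0]}' >/dev/null; python3 -c "
from h import *
d=snap('wrist','w12');snap('scene','s12')
go([.4978,.2077,.036],95.5)"
```

```text
time: 22.6
ee_pos: [0.4977, 0.2067, 0.1211]
tcp_rot: [0.999, 0.048, 0.014, 0.001]
force: [-0.4, 0.3, -0.8]
grip_width: 0.0096
t 22.9 tcp [498.2 206.9 122.2] dp [-2.9 -1.1 86.1] turn -0.0 (alt by pi) tilt [ 0.03 -0.   -1.  ] F [-0.9  0.3 -1.4] g 10.2 j1,6 [0.71 0.94]
```

View pics/w12.png

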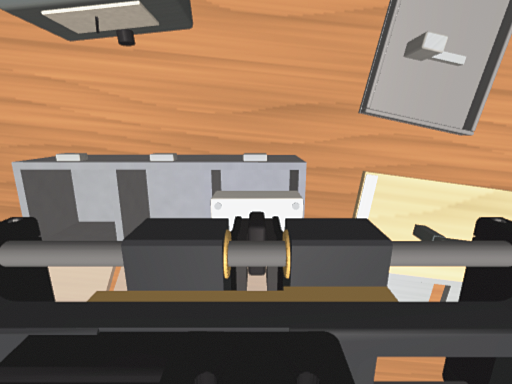

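View pics/s12.png

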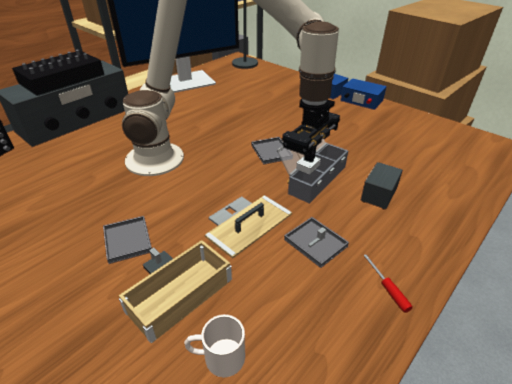

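The wrist view shows the module at (257,205), in line with the right-hand latch (255,158). Lowering it.

```bash
python3 -m crank '{"dp":[[-1,-1,10],[-1,-1,22],[-2,-1,34],[-2,-1,46],[-2,-1,56],[-2,-1,64],[-2,-1,68],[-2,-1,68]],"turn":[0,0,0,0,0,0,0,0]}'; python3 -c "
from h import *
go([.4978,.2077,.036],95.5)"
```

```text
time: 23.7
ee_pos: [0.498, 0.2075, 0.0534]
tcp_rot: [0.999, 0.048, 0.014, 0.001]
force: [0.4, 0.5, -1.3]
grip_width: 0.0098
t 23.7 tcp [498.  207.5  53.4] dp [-0.7 -0.3 17.4] turn -0.0 (alt by pi) tilt [ 0.029 -0.001 -1.   ] F [ 0.4  0.5 -1.3] g 9.8 j1,6 [0.71 0.94]
```

```bash
python3 -m crank '{"dp":[[0,0,5],[0,0,10],[0,0,14],[0,0,17],[0,0,18],[0,0,18]],"turn":[0,0,0,0,0,0]}'; python3 -c "
from h import *
go([.4978,.2077,.036],95.5)"
```

```text
time: 24.3
ee_pos: [0.4985, 0.2075, 0.0353]
tcp_rot: [0.999, 0.048, 0.014, 0.001]
force: [-0.9, -1.0, -1.3]
grip_width: 0.0096
t 24.3 tcp [498.5 207.5  35.3] dp [-0.6 -0.3 -0.7] turn -0.0 (alt by pi) tilt [ 0.029 -0.001 -1.   ] F [-0.9 -1.  -1.3] g 9.6 j1,6 [0.71 0.93]
```

```bash
python3 -m crank '{"dp":[[0,0,1],[0,0,1.5]],"turn":[0,0]}'; python3 -m crank '{"dp":[[0,0,0],[0,0,0],[0,0,0],[0,0,0],[0,0,-15],[0,0,-35],[0,0,-60],[0,0,-80]],"turn":[0,0,0,0,0,0,0,0]}' -0.5;  python3 -m crank '{"dp":[[0,0,-30],[0,0,-60],[0,0,-80],[0,0,-90],[0,0,-90],[0,0,-90]],"turn":[0,0,0,0,0,0]}'; python3 -c "
from h import *
d=snap('wrist','w13');snap('scene','s13')
s=cv2.imread('pics/s13.png');cv2.imwrite('pics/s13c.png',cv2.resize(s[110:210,250:410],None,fx=5,fy=5))
go([.4978,.2077,.036],95.5)"
```

```text
time: 24.5
ee_pos: [0.4987, 0.2075, 0.0341]
tcp_rot: [0.999, 0.048, 0.014, 0.001]
force: [-1.5, -1.0, 3.1]
grip_width: 0.0099
time: 25.3
ee_pos: [0.4966, 0.2077, 0.1153]
tcp_rot: [0.999, 0.048, 0.015, 0.001]
force: [0.7, 0.0, 0.4]
grip_width: 0.022
time: 25.9
ee_pos: [0.4932, 0.2075, 0.2042]
tcp_rot: [0.999, 0.048, 0.014, 0.001]
force: [-0.0, 0.2, -0.6]
grip_width: 0.0216
t 26.0 tcp [493.1 207.3 203.7] dp [  0.2  -0.8 167.7] turn -0.0 (alt by pi) tilt [ 0.027 -0.002 -1.   ] F [-0.5 -0.5 -0.4] g 21.5 j1,6 [0.71 0.94]
```

View pics/w13.png

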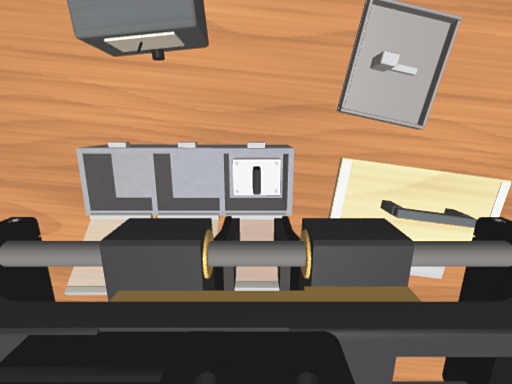

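View pics/s13c.png

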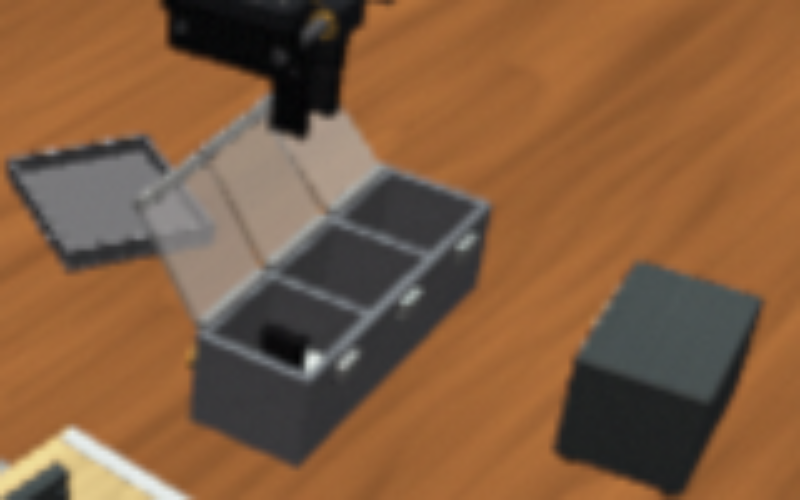

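The module stands upright in the right-hand bay (wrist (257,178)), and the crate is empty. Next the covers.

```bash
cat >> h.py <<'E'
UC=np.array([.4897,.2853]);TH=np.radians(5.5);ux=np.array([np.cos(TH),np.sin(TH)]);uy=np.array([-ux[1],ux[0]])
def bay(k,u,z,v=0):
    "k=-1,0,1 ; u,z in mm"
    p=UC+uy*(.078*k+v/1000)+ux*u/1000
    o,R=tool(); q=o["ee_pos"][:2]-UC-uy*.078*k
    print("bay frame u %.1f v %.1f"%(q@ux*1000,q@uy*1000)); go([*p,z/1000],95.5)
def angles():
    for n in ('top','scene','wrist'):
        d=viewer.get_image(n);W=world(d)
        P=W[...,:2]-UC
        for k in (-1,0,1):
            u=(P@ux)*1000;v=(P@uy)*1000-78*k
            m=(abs(v)<30)&(W[...,2]>.074)&(W[...,2]<.16)&(u<45)&(u>-130)
            h=np.where(m)
            if m.sum()>10: 
                r=np.degrees(np.arctan2(W[...,2][m]*1000-67,u[m]+40)); print(n,k,m.sum(),'ang',np.median(r).round(0),'zmax',(W[...,2][m].max()*1000).round(0))
E
python3 -c "
from h import *
angles();bay(-1,-145,204);bay(-1,-145,105)"
```

```text
top -1 423 ang 124.0 zmax 143.0
top 0 449 ang 127.0 zmax 139.0
top 1 518 ang 133.0 zmax 132.0
scene -1 332 ang 125.0 zmax 138.0
scene 0 297 ang 128.0 zmax 134.0
scene 1 144 ang 136.0 zmax 126.0
wrist -1 1656 ang 123.0 zmax 140.0
wrist 0 33 ang 124.0 zmax 89.0
wrist 1 1218 ang 133.0 zmax 131.0
bay frame u -3.6 v 0.2
t 26.15 tcp [493.5 207.5 204.2] dp [-141.3    0.2   -3.7] turn 0.0 (alt by pi) tilt [ 0.028 -0.002 -1.   ] F [-0.3 -0.2  0.3] g 22.0 j1,6 [0.71 0.94]
bay frame u -3.6 v 0.2
t 26.15 tcp [493.5 207.5 204.2] dp [-144.1   -0.2   95.3] turn 0.0 (alt by pi) tilt [ 0.028 -0.002 -1.   ] F [-0.3 -0.2  0.3] g 22.0 j1,6 [0.71 0.94]
```

```bash
python3 -m crank '{"dp":[[-45,0,0],[-90,0,0],[-125,0,0],[-142,0,10],[-143,0,40],[-144,0,75],[-144,0,95],[-144,0,95]],"turn":[0,0,0,0,0,0,0,0]}' -1; python3 -m crank '{"dp":[[0,0,0],[0,0,0]],"turn":[0,0]}'; python3 -c "
from h import *
snap('scene','s14');s=cv2.imread('pics/s14.png');cv2.imwrite('pics/s14c.png',cv2.resize(s[110:210,250:410],None,fx=5,fy=5))
bay(-1,-145,105)"
```

```text
time: 26.95
ee_pos: [0.3513, 0.1916, 0.1028]
tcp_rot: [0.999, 0.048, 0.011, 0.004]
force: [-0.7, -0.2, -0.4]
grip_width: 0.0004
time: 27.15
ee_pos: [0.3518, 0.1922, 0.1035]
tcp_rot: [0.999, 0.048, 0.012, 0.004]
force: [0.1, 0.1, 0.5]
grip_width: 0.0009
bay frame u -146.1 v -1.3
t 27.2 tcp [351.9 192.3 103.7] dp [ 1.1 -1.3 -1.3] turn -0.0 (alt by pi) tilt [ 0.025 -0.006 -1.   ] F [ 0.4  0.1 -0.1] g 0.4 j1,6 [0.93 0.71]
```

View pics/s14c.png

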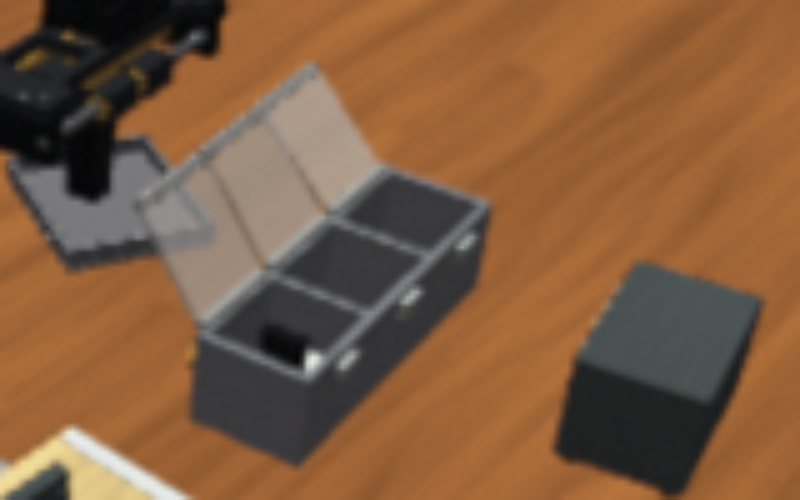

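```bash
python3 -m crank '{"dp":[[15,-1,0],[28,-1,0],[40,-1,0],[52,-1,0],[64,-1,-2],[76,-1,-4],[88,-1,-6],[96,-1,-6]],"turn":[0,0,0,0,0,0,0,0]}' -1; python3 -c "
from h import *
bay(-1,-14,112);angles()"
```

```text
time: 28.0
ee_pos: [0.4485, 0.2027, 0.1123]
tcp_rot: [0.999, 0.048, 0.012, 0.003]
force: [-1.2, 0.7, 0.5]
grip_width: 0.0002
bay frame u -48.9 v -0.2
t 28.0 tcp [448.5 202.7 112.3] dp [34.9 -0.3  1.1] turn -0.001 (alt by pi) tilt [ 0.025 -0.006 -1.   ] F [-1.2  0.7  0.5] g 0.2 j1,6 [0.77 0.88]
top -1 38 ang 89.0 zmax 155.0
top 0 60 ang 128.0 zmax 140.0
scene -1 256 ang 80.0 zmax 160.0
scene 0 66 ang 128.0 zmax 111.0
scene 1 162 ang 135.0 zmax 123.0
wrist -1 2345 ang 80.0 zmax 155.0
wrist 0 2850 ang 126.0 zmax 125.0
wrist 1 2353 ang 132.0 zmax 123.0
```

```bash
python3 -m crank '{"dp":[[12,0,0],[24,0,0],[35,0,0],[46,0,2],[57,0,6],[63,0,14],[68,0,21],[68,0,21]],"turn":[0,0,0,0,0,0,0,0]}' -1; python3 -c "
from h import *
bay(-1,30,76);angles();snap('wrist','w15')"
```

```text
time: 28.95
ee_pos: [0.5155, 0.2083, 0.0907]
tcp_rot: [0.999, 0.047, 0.011, 0.004]
force: [-0.0, -0.0, 0.3]
grip_width: 0.0006
bay frame u 18.3 v -1.1
t 28.95 tcp [515.5 208.3  90.7] dp [11.3 -1.3 14.9] turn -0.002 (alt by pi) tilt [ 0.022 -0.008 -1.   ] F [-0.  -0.   0.3] g 0.6 j1,6 [0.69 0.96]
top -1 284 ang 29.0 zmax 97.0
top 0 451 ang 127.0 zmax 139.0
top 1 466 ang 134.0 zmax 133.0
scene -1 284 ang 20.0 zmax 142.0
scene 0 90 ang 128.0 zmax 134.0
scene 1 22 ang 135.0 zmax 126.0
wrist -1 3564 ang 19.0 zmax 160.0
```

View pics/w15.png

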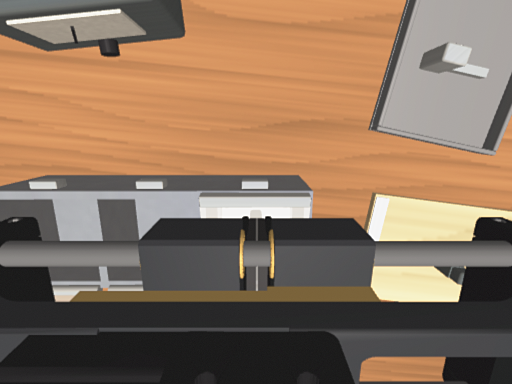

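The cover of the right bay is nearly shut (free edge at (255,200)). Pressing in steps.

```bash
python3 -m crank '{"dp":[[5,-1,4],[10,-1,8],[12,-1,11],[12,-1,14],[12,-1,14]],"turn":[0,0,0,0,0]}' -1; python3 -m crank '{"dp":[[0,0,2],[0,0,2]],"turn":[0,0]}'; python3 -m crank '{"dp":[[0,0,2],[0,0,2]],"turn":[0,0]}' ; python3 -c "
from h import *
bay(-1,30,72)"
```

```text
time: 29.65
ee_pos: [0.5256, 0.2103, 0.0801]
tcp_rot: [0.999, 0.048, 0.01, 0.005]
force: [-10.9, 1.8, 10.3]
grip_width: 0.0004
time: 29.85
ee_pos: [0.5254, 0.2104, 0.0794]
tcp_rot: [0.999, 0.048, 0.01, 0.005]
force: [-6.4, -0.4, 8.3]
grip_width: 0.0007
time: 30.05
ee_pos: [0.5254, 0.2104, 0.0791]
tcp_rot: [0.999, 0.049, 0.01, 0.005]
force: [-6.3, -0.8, 9.7]
grip_width: 0.0007
bay frame u 28.4 v 0.0
t 30.05 tcp [525.4 210.4  79.1] dp [ 1.5 -0.   7.1] turn 0.001 (alt by pi) tilt [ 0.021 -0.009 -1.   ] F [-6.3 -0.8  9.7] g 0.7 j1,6 [0.68 0.97]
```

```bash
python3 -m crank '{"dp":[[1,0,4],[1,0,5],[1,0,5]],"turn":[0,0,0]}'; python3 -c "
from h import *
bay(-1,30,72)"
```

```text
time: 30.35
ee_pos: [0.5257, 0.2104, 0.0783]
tcp_rot: [0.999, 0.049, 0.01, 0.005]
force: [-15.5, -0.4, 25.9]
grip_width: 0.0005
bay frame u 28.7 v 0.0
t 30.35 tcp [525.7 210.4  78.3] dp [ 1.2 -0.1  6.4] turn 0.003 (alt by pi) tilt [ 0.02 -0.01 -1.  ] F [-15.5  -0.4  25.9] g 0.5 j1,6 [0.68 0.97]
```

```bash
python3 -m crank '{"dp":[[0,0,-4],[0,0,-15],[0,0,-35],[0,0,-50],[-10,0,-60],[-20,0,-60],[-20,0,-60],[-20,0,-60]],"turn":[0,0,0,0,0,0,0,0]}' -1;  python3 -c "
from h import *
bay(-1,30,72)
angles();d=snap('wrist','w16');np.savez('w16.npz',**d)
s=cv2.imread('pics/w16.png');cv2.imwrite('pics/w16c.png',cv2.resize(s[140:240,170:330],None,fx=5,fy=5))
snap('scene','s16');s=cv2.imread('pics/s16.png');cv2.imwrite('pics/s16c.png',cv2.resize(s[110:210,250:410],None,fx=5,fy=5))"
```

```text
time: 31.15
ee_pos: [0.5038, 0.2087, 0.1373]
tcp_rot: [0.999, 0.05, 0.009, 0.006]
force: [0.2, 0.5, 0.4]
grip_width: 0.0006
bay frame u 6.7 v 0.4
t 31.15 tcp [503.8 208.7 137.3] dp [22.1 -0.3 65.7] turn 0.003 (alt by pi) tilt [ 0.019 -0.011 -1.   ] F [0.2 0.5 0.4] g 0.6 j1,6 [0.7  0.95]
top -1 254 ang 14.0 zmax 86.0
top 0 457 ang 127.0 zmax 140.0
top 1 516 ang 133.0 zmax 132.0
scene -1 229 ang 9.0 zmax 159.0
scene 0 73 ang 129.0 zmax 108.0
scene 1 12 ang 136.0 zmax 78.0
wrist -1 4325 ang 11.0 zmax 160.0
wrist 0 203 ang 125.0 zmax 98.0
wrist 1 1734 ang 132.0 zmax 101.0
```

View pics/w16c.png

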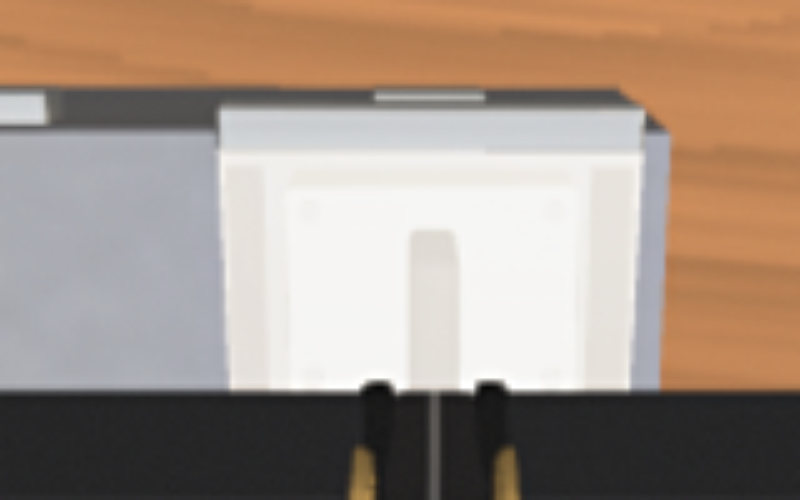

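View pics/s16c.png

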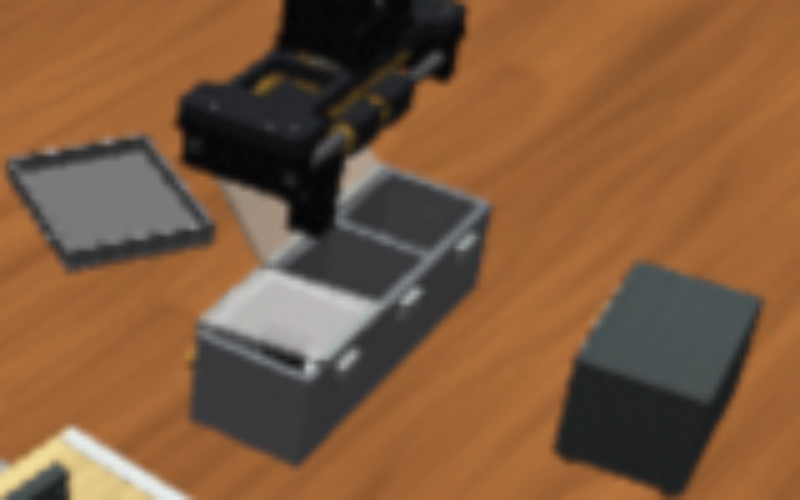

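```bash
cat >> h.py <<'E'
def prof(k,n,lo=.06,hi=.16):
    d=viewer.get_image(n);W=world(d);P=W[...,:2]-UC;u=(P@ux)*1000;v=(P@uy)*1000-78*k
    for a in range(-45,60,6):
        m=(abs(v)<28)&(u>=a)&(u<a+6)&(W[...,2]<hi)&(W[...,2]>lo)
        if m.sum()>3: print(n,a+3,m.sum(),np.percentile(W[...,2][m]*1000,[10,50,90]).round(1))
E
python3 -c "
from h import *
prof(-1,'wrist',hi=.1);prof(-1,'scene',hi=.1);prof(-1,'top',hi=.1)"
```

```text
wrist -6 79 [75.  75.7 76.4]
wrist 0 409 [75.6 76.4 77.2]
wrist 6 406 [76.  76.9 77.8]
wrist 12 435 [76.6 77.5 78.3]
wrist 18 440 [77.1 77.9 78.7]
wrist 24 434 [77.6 78.5 79.4]
wrist 30 454 [78.1 78.9 79.8]
wrist 36 466 [78.7 79.6 80.6]
wrist 42 485 [80.1 81.  81.8]
wrist 48 211 [75.2 79.6 81.3]
scene -42 8 [68.7 69.3 69.9]
scene -36 18 [68.8 69.7 70.9]
scene -30 17 [70.2 70.8 72.5]
scene -24 24 [70.5 71.7 72.9]
scene -18 19 [70.6 72.6 73.6]
scene -12 17 [71.2 72.9 74.1]
scene -6 21 [71.8 73.3 74.6]
scene 0 21 [73.2 74.6 75.9]
scene 6 20 [72.8 74.3 75.6]
scene 12 18 [73.6 75.2 76.7]
scene 18 23 [74.1 75.3 76.7]
scene 24 18 [74.8 75.9 76.7]
scene 30 21 [75.7 76.4 78.3]
scene 36 23 [76.3 77.2 79. ]
scene 42 26 [67.8 78.4 80.3]
scene 48 17 [73.4 77.6 79.5]
top -42 39 [68.  71.5 73.5]
top -36 52 [68.5 72.1 74.7]
top -30 51 [71.6 74.3 77.2]
top -24 50 [71.1 74.2 76.8]
top -18 48 [72.4 75.1 77.5]
top -12 20 [73.7 75.4 77.5]
top 0 7 [75.3 75.8 78.2]
top 12 9 [76.2 78.2 80.6]
top 18 21 [75.6 77.5 79.4]
top 24 23 [76.7 78.2 80.6]
top 30 20 [77.5 79.7 80.9]
top 36 20 [76.1 79.8 81.4]
top 42 22 [77.9 80.7 82.9]
```

```bash
python3 -c "
import cv2
a=cv2.imread('pics/w9.png')[155:225,215:300];b=cv2.imread('pics/w13.png')[140:220,215:300]
cv2.imwrite('pics/cmp.png',cv2.hconcat([cv2.resize(a,(425,400),interpolation=cv2.INTER_CUBIC),cv2.resize(b,(372,400),interpolation=cv2.INTER_CUBIC)]))"
```

```text
(no output)
```

View pics/cmp.png

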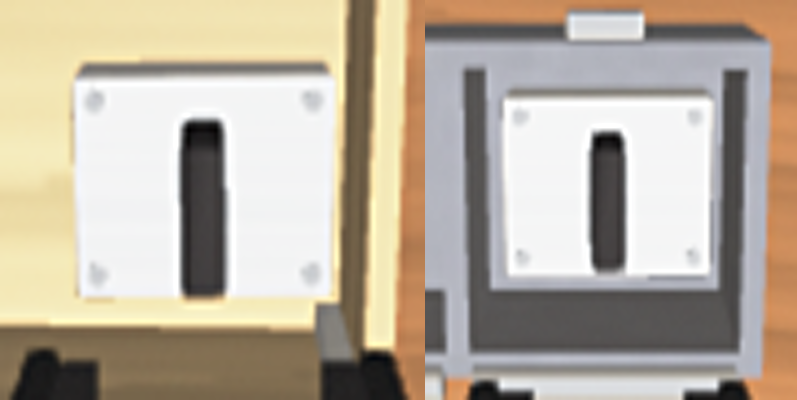

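```bash
python3 -c "
from h import *
d=dict(np.load('w16.npz'));K=d['intrinsics'];T=np.linalg.inv(d['camera_from_world']);print(T[:3,3].round(4),T[:3,2].round(3))
for z in (.02,.025,.03,.035,.04,.045):
    a=ray(d,(170+287/5,140+186/5),z);b=ray(d,(170+576/5,140+186/5),z);print(z,'block width',np.linalg.norm(a-b)*1000)
"
```

```text
[0.5714 0.2182 0.3016] [0.238 0.035 0.971]
0.02 block width 61.00244806402756
0.025 block width 59.91932410478897
0.03 block width 58.83620014555039
0.035 block width 57.75307618631179
0.04 block width 56.669952227073225
0.045 block width 55.58682826783465
```

```bash
python3 -c "
from h import *
for n in ('top','scene','wrist'):
    d=viewer.get_image(n);W=world(d);P=W[...,:2]-UC;u=(P@ux)*1000;v=(P@uy)*1000
    for k in (-1,0,1):
        for a in (34,38,41,44,47,50):
            m=(abs(v-78*k)<12)&(u>=a)&(u<a+3)&(W[...,2]<.1)&(W[...,2]>.0)
            if m.sum()>2: print(n,k,a,m.sum(),np.percentile(W[...,2][m]*1000,[10,50,90]).round(1))
"
```

```text
top -1 34 3 [79.4 79.7 79.9]
top -1 38 3 [78.5 84.2 85.3]
top -1 41 3 [78.8 80.1 80.7]
scene -1 34 4 [75.9 77.7 78.3]
scene -1 38 43 [ 7.5 28.  72.7]
scene -1 41 16 [16.  59.2 78.9]
scene -1 44 17 [53.6 74.2 79.1]
scene 0 34 4 [63.4 65.8 65.9]
scene 0 38 40 [ 7.4 29.4 63.4]
scene 0 41 8 [30.9 54.4 59.3]
scene 0 44 6 [50.7 54.5 57.5]
scene 1 34 4 [63.9 64.3 64.5]
scene 1 38 34 [ 5.9 25.8 63.3]
scene 1 41 13 [ 2.3 55.2 58.7]
scene 1 44 10 [ 1.  49.4 56.9]
wrist -1 34 105 [78.8 79.7 80.3]
wrist -1 38 130 [ 0.8 80.6 81.5]
wrist -1 41 156 [ 0.9 80.7 81.7]
wrist -1 44 218 [ 0.9 75.9 81.3]
wrist -1 47 62 [0.6 1.1 2. ]
wrist -1 50 44 [0.2 0.8 1.8]
wrist 0 34 86 [66.1 66.9 67.8]
wrist 0 38 202 [ 2.2 60.8 67.3]
wrist 0 41 127 [ 0.8 60.1 61.7]
wrist 0 44 154 [ 0.7 51.3 61.3]
wrist 0 47 59 [0.2 1.  1.6]
wrist 0 50 54 [0.3 1.  1.7]
wrist 1 34 86 [66.  67.  67.8]
wrist 1 38 251 [ 1.5 55.7 67.5]
wrist 1 41 136 [ 0.9 59.2 61.4]
wrist 1 44 161 [ 0.8 53.6 61.3]
wrist 1 47 58 [0.3 0.9 1.7]
wrist 1 50 57 [0.4 0.9 1.8]
```

```bash
python3 -m crank '{"dp":[[10,0,10],[20,0,25],[29,0,42],[29,0,52],[29,0,52],[29,0,52]],"turn":[0,0,0,0,0,0]}' -1; python3 -c "
from h import *
bay(-1,36,81);snap('wrist','w17');s=cv2.imread('pics/w17.png');cv2.imwrite('pics/w17c.png',cv2.resize(s[140:240,170:330],None,fx=5,fy=5))
snap('scene','s17');s=cv2.imread('pics/s17.png');cv2.imwrite('pics/s17c.png',cv2.resize(s[110:210,250:410],None,fx=5,fy=5))"
```

```text
time: 32.3
ee_pos: [0.5345, 0.2113, 0.0863]
tcp_rot: [0.999, 0.049, 0.01, 0.006]
force: [0.8, -0.1, 0.5]
grip_width: 0.0009
bay frame u 37.5 v 0.0
t 32.3 tcp [534.5 211.3  86.3] dp [-1.6 -0.1  5.3] turn 0.003 (alt by pi) tilt [ 0.02  -0.011 -1.   ] F [ 0.8 -0.1  0.5] g 0.9 j1,6 [0.67 0.98]
```

View pics/s17c.png

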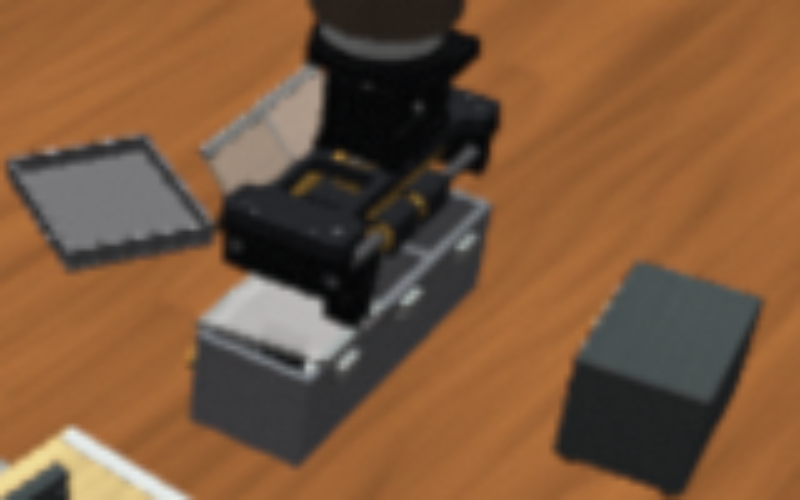

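```bash
python3 -m crank '{"dp":[[0,0,2],[0,0,4],[0,0,6]],"turn":[0,0,0]}' -1; python3 -m crank '{"dp":[[0,0,1.5],[0,0,2]],"turn":[0,0]}' -1;python3 -m crank '{"dp":[[0,0,2],[0,0,3]],"turn":[0,0]}' -1;python3 -c "
from h import *
bay(-1,36,81)"
```

```text
time: 32.7
ee_pos: [0.535, 0.2117, 0.0815]
tcp_rot: [0.999, 0.05, 0.011, 0.005]
force: [-0.1, -0.4, -0.2]
grip_width: 0.0003
time: 32.9
ee_pos: [0.535, 0.2117, 0.0804]
tcp_rot: [0.999, 0.05, 0.011, 0.005]
force: [-2.7, 0.5, 7.5]
grip_width: 0.0004
time: 33.1
ee_pos: [0.5351, 0.2117, 0.0801]
tcp_rot: [0.999, 0.05, 0.011, 0.005]
force: [-7.7, -1.8, 18.8]
grip_width: 0.0004
bay frame u 38.1 v 0.4
t 33.1 tcp [535.1 211.7  80.1] dp [-2.1  0.4 -1. ] turn 0.005 (alt by pi) tilt [ 0.023 -0.01  -1.   ] F [-7.7 -1.8 18.8] g 0.4 j1,6 [0.67 0.98]
```

```bash
python3 -c "
from h import *
d=dict(np.load('w16.npz'))
c=UC-uy*.078
for du in (0,.003):
  for raise_ in (0,.006,.012):
    P=lambda u,v,z: proj(d,[*(c+ux*(u+du)+uy*v),z+raise_])
    q=[P(.023,.03,.03),P(.023,-.03,.03),P(.015,.005,.03),P(.015,.005,.06),P(.015,-.005,.06),P(-.015,.005,.06)]
    print(du,raise_,[((np.array(x)-[170,140])*5).round(0).tolist() for x in q])
"
```

```text
0 0 [[285.0, 184.0], [580.0, 184.0], [408.0, 222.0], [407.0, 258.0], [462.0, 257.0], [408.0, 412.0]]
0 0.006 [[282.0, 190.0], [583.0, 189.0], [408.0, 229.0], [407.0, 266.0], [463.0, 266.0], [407.0, 423.0]]
0 0.012 [[279.0, 196.0], [587.0, 195.0], [408.0, 235.0], [407.0, 274.0], [464.0, 274.0], [407.0, 435.0]]
0.003 0 [[284.0, 169.0], [580.0, 169.0], [408.0, 208.0], [407.0, 242.0], [462.0, 242.0], [408.0, 397.0]]
0.003 0.006 [[282.0, 175.0], [584.0, 175.0], [408.0, 214.0], [407.0, 249.0], [463.0, 249.0], [407.0, 408.0]]
0.003 0.012 [[279.0, 180.0], [587.0, 180.0], [408.0, 221.0], [407.0, 257.0], [464.0, 257.0], [407.0, 420.0]]
```

View pics/w17c.png

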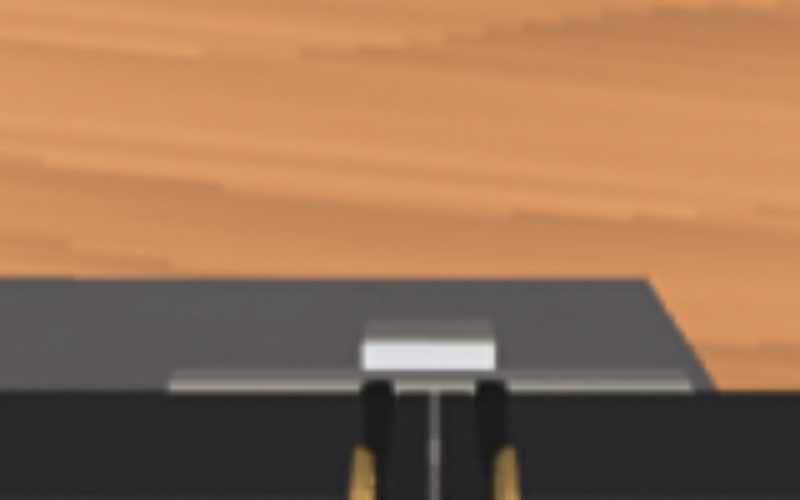

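```bash
python3 -m crank '{"dp":[[0,0,3],[0,0,4],[0,0,4],[0,0,4]],"turn":[0,0,0,0]}' -1;python3 -c "
from h import *
bay(-1,36,81)";python3 -m crank '{"dp":[[0,0,4],[0,0,4],[0,0,4],[0,0,4]],"turn":[0,0,0,0]}' -1;python3 -c "
from h import *
bay(-1,36,81)"
```

```text
time: 33.5
ee_pos: [0.5351, 0.2117, 0.0799]
tcp_rot: [0.999, 0.051, 0.012, 0.006]
force: [-8.3, -0.6, 20.2]
grip_width: 0.0006
bay frame u 38.1 v 0.4
t 33.5 tcp [535.1 211.7  79.9] dp [-2.1  0.4 -1.2] turn 0.006 (alt by pi) tilt [ 0.024 -0.01  -1.   ] F [-8.3 -0.6 20.2] g 0.6 j1,6 [0.67 0.98]
time: 33.9
ee_pos: [0.5351, 0.2117, 0.0798]
tcp_rot: [0.999, 0.052, 0.012, 0.006]
force: [-9.9, -1.1, 20.5]
grip_width: 0.0004
bay frame u 38.1 v 0.3
t 33.9 tcp [535.1 211.7  79.8] dp [-2.1  0.3 -1.2] turn 0.007 (alt by pi) tilt [ 0.026 -0.01  -1.   ] F [-9.9 -1.1 20.5] g 0.4 j1,6 [0.67 0.98]
```

```bash
python3 -m crank '{"dp":[[0,0,-5],[0,0,-30],[-20,0,-70],[-60,-20,-110],[-105,-50,-115],[-150,-70,-115],[-185,-78,-115],[-186,-78,-115]],"turn":[0,0,0,0,0,0,0,0]}' -1; python3 -m crank '{"dp":[[0,0,0],[0,0,0]],"turn":[0,0]}';python3 -c "
from h import *
bay(0,-150,105)
snap('scene','s18');s=cv2.imread('pics/s18.png');cv2.imwrite('pics/s18c.png',cv2.resize(s[120:210,280:360],None,fx=7,fy=7,interpolation=cv2.INTER_CUBIC))
snap('wrist','w18');snap('top','t18');s=cv2.imread('pics/t18.png');cv2.imwrite('pics/t18c.png',cv2.resize(s[160:235,95:205],None,fx=7,fy=7,interpolation=cv2.INTER_CUBIC))"
```

```text
time: 34.7
ee_pos: [0.3351, 0.2712, 0.1893]
tcp_rot: [0.998, 0.055, 0.012, 0.005]
force: [-0.5, -0.2, 0.3]
grip_width: 0.0005
time: 34.9
ee_pos: [0.3354, 0.2713, 0.1895]
tcp_rot: [0.998, 0.055, 0.012, 0.005]
force: [0.1, -0.1, -0.5]
grip_width: 0.0003
bay frame u -154.9 v 0.9
t 34.9 tcp [335.4 271.3 189.5] dp [ 2.9 -0.  84.6] turn 0.013 (alt by pi) tilt [ 0.025 -0.009 -1.   ] F [ 0.1 -0.1 -0.5] g 0.3 j1,6 [1.08 0.58]
```

View pics/s18c.png

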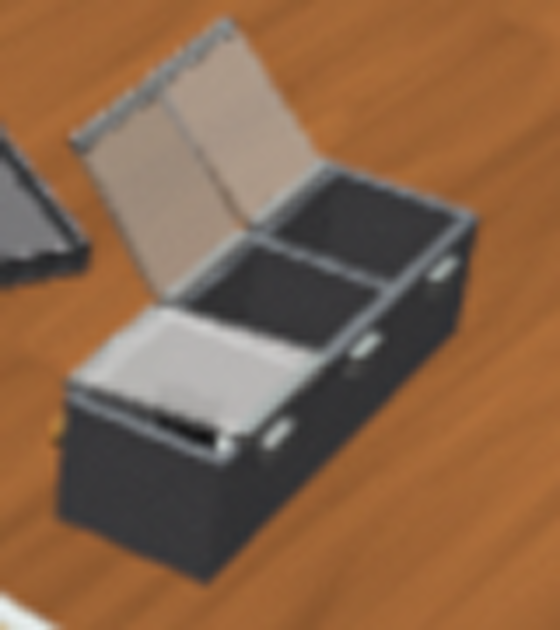

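View pics/w18.png

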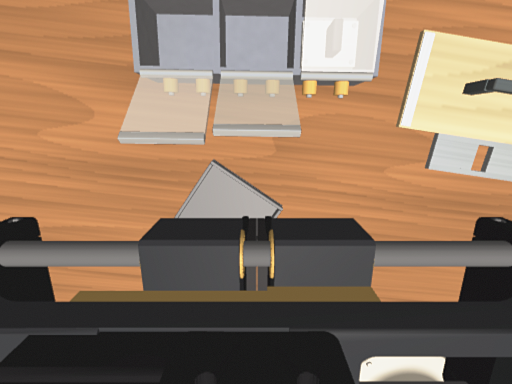

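View pics/t18c.png

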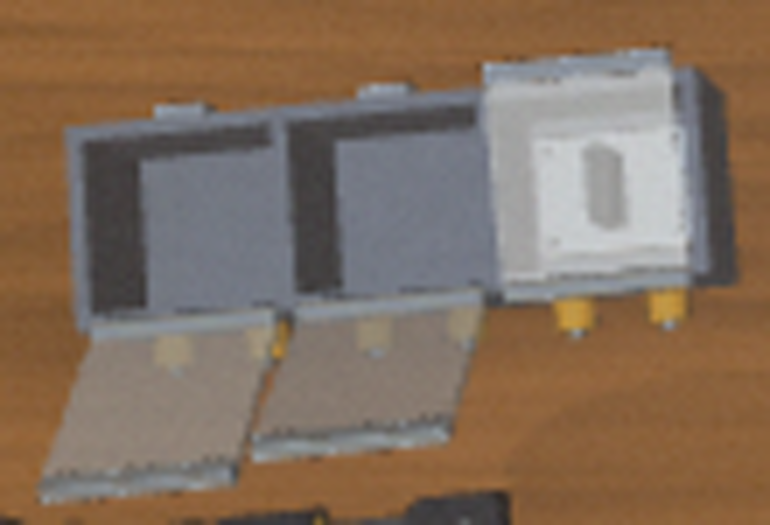

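```bash
python3 -m crank '{"dp":[[0,0,20],[1,0,45],[2,0,70],[3,0,84],[3,0,84],[3,0,84]],"turn":[0.01,0.01,0.01,0.01,0.01,0.01]}' -1; python3 -m crank '{"dp":[[18,0,0],[32,0,0],[44,0,0],[56,0,0],[68,0,-2],[80,0,-4],[92,0,-6],[102,0,-6]],"turn":[0,0,0,0,0,0,0,0]}' -1; python3 -c "
from h import *
bay(0,-14,112)"
```

```text
time: 35.65
ee_pos: [0.3419, 0.2704, 0.1053]
tcp_rot: [0.999, 0.048, 0.012, 0.006]
force: [0.5, -0.2, 0.4]
grip_width: 0.0002
time: 36.45
ee_pos: [0.4443, 0.2805, 0.114]
tcp_rot: [0.999, 0.048, 0.012, 0.006]
force: [-0.6, -0.2, -0.2]
grip_width: 0.0005
bay frame u -45.6 v -0.4
t 36.45 tcp [444.3 280.5 114. ] dp [31.6 -0.5  2.7] turn -0.0 (alt by pi) tilt [ 0.025 -0.01  -1.   ] F [-0.6 -0.2 -0.2] g 0.5 j1,6 [0.89 0.76]
```

```bash
python3 -m crank '{"dp":[[12,0,1],[22,0,2],[32,0,2],[43,0,4],[54,0,8],[61,0,16],[66,0,24],[66,0,24]],"turn":[0,0,0,0,0,0,0,0]}' -1; python3 -m crank '{"dp":[[6,0,0],[11,0,1],[13,0,3],[13,0,5],[13,0,6]],"turn":[0,0,0,0,0]}' -1; python3 -c "
from h import *
bay(0,36,80)"
```

```text
time: 37.25
ee_pos: [0.5103, 0.2858, 0.0895]
tcp_rot: [0.999, 0.048, 0.011, 0.007]
force: [-0.6, 0.2, -0.3]
grip_width: 0.0005
time: 37.75
ee_pos: [0.5243, 0.2875, 0.0848]
tcp_rot: [0.999, 0.048, 0.012, 0.006]
force: [1.5, -1.1, 5.1]
grip_width: 0.0006
bay frame u 34.7 v -1.1
t 37.75 tcp [524.3 287.5  84.8] dp [ 1.2 -1.2  4.8] turn -0.0 (alt by pi) tilt [ 0.025 -0.011 -1.   ] F [ 1.5 -1.1  5.1] g 0.6 j1,6 [0.79 0.86]
```

```bash
python3 -m crank '{"dp":[[0,-1,1.5],[0,-1,3]],"turn":[0,0]}' -1; python3 -m crank '{"dp":[[0,0,2],[0,0,3]],"turn":[0,0]}' -1;python3 -m crank '{"dp":[[0,0,2],[0,0,3]],"turn":[0,0]}' -1; python3 -c "
from h import *
bay(0,36,80)"
```

```text
time: 37.95
ee_pos: [0.5246, 0.2878, 0.0837]
tcp_rot: [0.999, 0.048, 0.012, 0.007]
force: [-3.0, -3.9, 14.7]
grip_width: 0.0003
time: 38.15
ee_pos: [0.5247, 0.2877, 0.0834]
tcp_rot: [0.999, 0.049, 0.013, 0.007]
force: [-4.7, -2.6, 13.5]
grip_width: 0.0004
time: 38.35
ee_pos: [0.5248, 0.2876, 0.0827]
tcp_rot: [0.999, 0.049, 0.014, 0.007]
force: [-5.5, -1.6, 13.9]
grip_width: 0.0003
bay frame u 35.1 v -1.1
t 38.35 tcp [524.8 287.6  82.7] dp [ 0.8 -1.1  2.7] turn 0.002 (alt by pi) tilt [ 0.028 -0.013 -1.   ] F [-5.5 -1.6 13.9] g 0.3 j1,6 [0.79 0.86]
```

```bash
python3 -m crank '{"dp":[[0,0,3],[0,0,5]],"turn":[0,0]}' -1; python3 -c "
from h import *
bay(0,36,80)"; python3 -m crank '{"dp":[[0,0,5],[0,0,5],[0,0,5]],"turn":[0,0,0]}' -1; python3 -c "
from h import *
bay(0,36,80)"
```

```text
time: 38.55
ee_pos: [0.5249, 0.2876, 0.0821]
tcp_rot: [0.999, 0.05, 0.014, 0.007]
force: [-11.2, -2.7, 29.3]
grip_width: 0.0007
bay frame u 35.3 v -1.1
t 38.55 tcp [524.9 287.6  82.1] dp [ 0.7 -1.1  2.1] turn 0.004 (alt by pi) tilt [ 0.03  -0.013 -0.999] F [-11.2  -2.7  29.3] g 0.7 j1,6 [0.79 0.86]
time: 38.85
ee_pos: [0.5249, 0.2876, 0.082]
tcp_rot: [0.999, 0.051, 0.015, 0.007]
force: [-9.8, -2.5, 24.4]
grip_width: 0.0003
bay frame u 35.3 v -1.1
t 38.85 tcp [524.9 287.6  82. ] dp [ 0.7 -1.1  2.1] turn 0.006 (alt by pi) tilt [ 0.031 -0.013 -0.999] F [-9.8 -2.5 24.4] g 0.3 j1,6 [0.79 0.86]
```

```bash
python3 -c "
from h import *
snap('wrist','w19');prof(0,'scene',hi=.1);prof(0,'top',hi=.1);o=robot.get_obs();print(o['force'],o['ft_torque'],o['ee_pos'])
snap('scene','s19');s=cv2.imread('pics/s19.png');cv2.imwrite('pics/s19c.png',cv2.resize(s[110:220,270:390],None,fx=6,fy=6,interpolation=cv2.INTER_CUBIC))"
```

```text
scene -42 9 [66.8 68.4 69.6]
scene -36 15 [68.9 70.1 71.6]
scene -30 14 [70.  71.4 72.7]
scene -24 16 [71.6 72.1 72.6]
scene -18 17 [71.2 72.7 73.9]
scene -12 16 [70.7 72.7 74.6]
scene -6 16 [73.2 74.6 75.7]
scene 0 15 [73.  74.4 76.1]
scene 6 16 [73.4 74.7 75.8]
scene 12 14 [74.6 76.1 77.7]
scene 18 11 [76.7 77.7 78.5]
scene 24 11 [74.6 79.1 95. ]
scene 30 17 [76.7 85.2 95.5]
scene 36 16 [77.9 79.5 94.9]
scene 42 27 [79.2 83.  96.5]
scene 48 26 [74.9 78.9 95.6]
top -42 42 [68.1 70.2 72. ]
top -36 48 [68.9 72.5 75.1]
top -30 51 [71.1 73.7 76. ]
top -24 50 [72.1 74.7 77.4]
top -18 50 [73.2 75.7 78.6]
top -12 50 [73.1 75.4 78.2]
top -6 52 [73.6 77.5 79.3]
top 0 51 [74.5 77.2 79.7]
top 6 32 [76.4 78.  79.9]
top 12 11 [76.2 78.  79.9]
top 24 5 [79.1 79.7 83. ]
top 36 14 [80.4 82.1 84.6]
top 42 14 [81.6 83.2 85. ]
[-9.52750784 -2.52051314 23.5696063 ] [-0.98921683  2.7563154  -0.13469793] [0.52491066 0.28762575 0.08206777]
```

View pics/s19c.png

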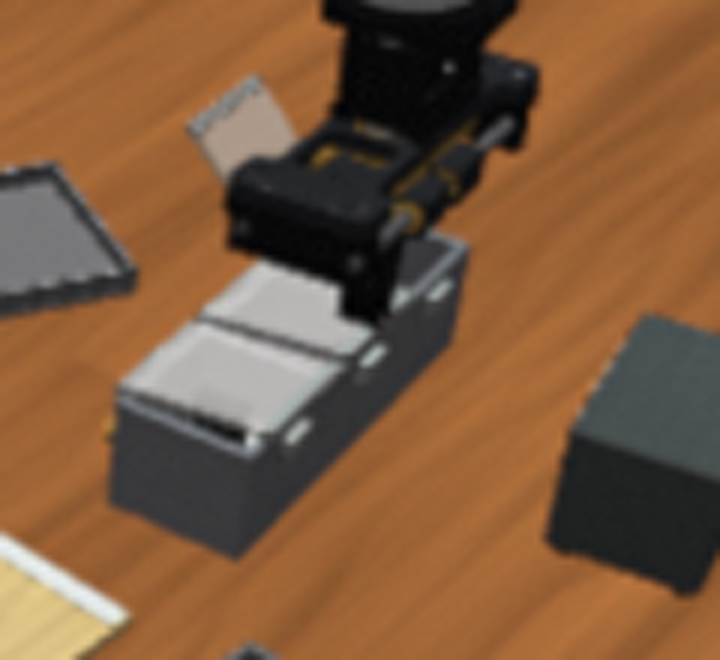

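View pics/w19.png

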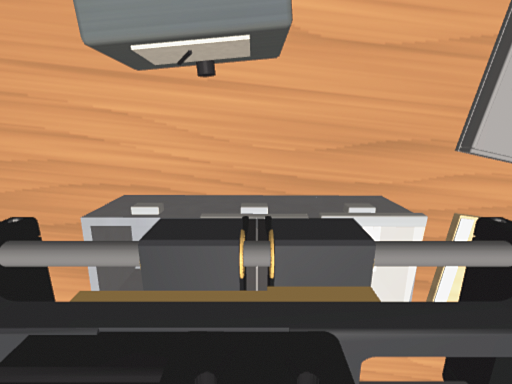

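```bash
python3 -m crank '{"dp":[[0,0,-4],[0,0,-15],[-20,0,-35],[-40,0,-65],[-60,0,-80],[-60,0,-80],[-60,0,-80]],"turn":[0,0,0,0,0,0,0]}' -1
cat >> h.py <<'E'
def slope(k):
    for n in ('top','scene','wrist'):
        d=viewer.get_image(n);W=world(d);P=W[...,:2]-UC;u=(P@ux)*1000;v=(P@uy)*1000-78*k;z=W[...,2]*1000
        m=(abs(v)<28)&(u>-30)&(u<37)&(z>66)&(z<95)
        if m.sum()<40: continue
        c=np.polyfit(u[m],z[m],1); r=abs(z-np.polyval(c,u))<2.5; m&=r; c=np.polyfit(u[m],z[m],1)
        print('slope',k,n,m.sum(),'theta',np.arctan(c[0]).round(4),'z at u=40',np.polyval(c,40).round(1),'z at -40',np.polyval(c,-40).round(1))
E
python3 -c "
from h import *
slope(-1);slope(0)"
```

```text
time: 39.75
ee_pos: [0.4626, 0.2827, 0.1604]
tcp_rot: [0.999, 0.051, 0.016, 0.007]
force: [0.5, -0.2, -0.2]
grip_width: 0.0006
slope -1 top 437 theta 0.0867 z at u=40 79.8 z at -40 72.9
slope -1 scene 230 theta 0.0955 z at u=40 77.7 z at -40 70.0
slope -1 wrist 4302 theta 0.0876 z at u=40 79.8 z at -40 72.8
slope 0 top 143 theta 0.139 z at u=40 83.6 z at -40 72.4
slope 0 scene 187 theta 0.1222 z at u=40 80.0 z at -40 70.1
slope 0 wrist 4414 theta 0.118 z at u=40 82.4 z at -40 72.9
```

```bash
python3 -c "
from h import *
bay(0,40,88)"
```

```text
bay frame u -26.9 v -0.4
t 40.05 tcp [462.9 282.3 159.2] dp [64.9 -1.4 73.1] turn 0.005 (alt by pi) tilt [ 0.03  -0.015 -0.999] F [ 0.7 -0.1 -0.4] g 0.4 j1,6 [0.87 0.78]
```

```bash
python3 -m crank '{"dp":[[20,0,10],[45,0,30],[62,-1,55],[65,-1,70],[65,-1,72],[65,-1,72]],"turn":[0,0,0,0,0,0]}' -1; for i in 1 ; do python3 -m crank '{"dp":[[0,0,2],[0,0,4],[0,0,5]],"turn":[0,0,0]}' -1; done; python3 -c "
from h import *
bay(0,40,88)"
```

```text
time: 40.65
ee_pos: [0.5292, 0.2884, 0.0886]
tcp_rot: [0.999, 0.051, 0.014, 0.009]
force: [0.4, -0.2, -0.3]
grip_width: 0.0003
time: 40.95
ee_pos: [0.5292, 0.2886, 0.0844]
tcp_rot: [0.999, 0.051, 0.015, 0.008]
force: [0.1, 0.3, 0.5]
grip_width: 0.0003
bay frame u 39.6 v -0.5
t 40.95 tcp [529.2 288.6  84.4] dp [ 0.5 -0.4 -3.6] turn 0.005 (alt by pi) tilt [ 0.03  -0.015 -0.999] F [0.1 0.3 0.5] g 0.3 j1,6 [0.78 0.86]
```

```bash
python3 -m crank '{"dp":[[0,0,2.5],[0,0,2.5],[0,0,2.5],[0,0,2.5],[0,0,2.5],[0,0,2.5]],"turn":[0,0,0,0,0,0]}' -1;python3 -m crank '{"dp":[[0,0,1.5],[0,0,1.5],[0,0,1.5],[0,0,1.5],[0,0,1.5],[0,0,1.5]],"turn":[0,0,0,0,0,0]}' -1; python3 -c "
from h import *
bay(0,40,88)"
```

```text
time: 41.55
ee_pos: [0.5294, 0.2888, 0.083]
tcp_rot: [0.999, 0.051, 0.015, 0.008]
force: [-2.7, -0.4, 5.9]
grip_width: 0.0004
time: 42.15
ee_pos: [0.5295, 0.2888, 0.0829]
tcp_rot: [0.999, 0.051, 0.016, 0.008]
force: [-2.9, -0.4, 8.0]
grip_width: 0.0005
bay frame u 39.9 v -0.3
t 42.15 tcp [529.5 288.8  82.9] dp [ 0.2 -0.2 -5.1] turn 0.006 (alt by pi) tilt [ 0.032 -0.014 -0.999] F [-2.9 -0.4  8. ] g 0.5 j1,6 [0.78 0.86]
```

```bash
python3 -m crank '{"dp":[[0,0,-5],[0,0,-30],[-20,0,-70],[-60,-20,-110],[-105,-50,-115],[-150,-70,-115],[-188,-77,-115],[-190,-77,-115]],"turn":[0,0,0,0,0,0,0,0]}' -1; python3 -m crank '{"dp":[[0,0,0],[0,0,0],[0,0,0]],"turn":[0,0,0]}';python3 -c "
from h import *
slope(0);slope(-1)
bay(1,-155,100)"
```

```text
time: 42.95
ee_pos: [0.3248, 0.3478, 0.191]
tcp_rot: [0.998, 0.054, 0.015, 0.008]
force: [0.8, 0.6, -0.1]
grip_width: 0.0008
time: 43.25
ee_pos: [0.3257, 0.3477, 0.1909]
tcp_rot: [0.998, 0.053, 0.015, 0.007]
force: [0.6, 0.5, -0.2]
grip_width: 0.0008
slope 0 top 461 theta 0.1266 z at u=40 82.7 z at -40 72.5
slope 0 scene 196 theta 0.115 z at u=40 79.8 z at -40 70.5
slope 0 wrist 3753 theta 0.1177 z at u=40 82.3 z at -40 72.9
slope -1 top 429 theta 0.0805 z at u=40 79.5 z at -40 73.1
slope -1 scene 230 theta 0.0925 z at u=40 77.8 z at -40 70.3
slope -1 wrist 3756 theta 0.085 z at u=40 79.7 z at -40 72.9
bay frame u -157.7 v -0.2
t 43.55 tcp [325.3 347.6 190.8] dp [ 0.  -1.8 90.8] turn 0.011 (alt by pi) tilt [ 0.031 -0.014 -0.999] F [ 0.1 -0.4 -0. ] g 0.7 j1,6 [1.18 0.47]
```

```bash
python3 -m crank '{"dp":[[0,-1,20],[0,-2,45],[0,-2,70],[0,-2,88],[0,-2,91],[0,-2,91]],"turn":[0.01,0.01,0.01,0.01,0.01,0.01]}' -1; python3 -m crank '{"dp":[[18,0,0],[32,0,-1],[44,0,-2],[56,0,-4],[68,0,-6],[80,0,-8],[92,0,-10],[106,0,-12]],"turn":[0,0,0,0,0,0,0,0]}' -1; python3 -c "
from h import *
bay(1,-14,112)"
```

```text
time: 44.15
ee_pos: [0.3281, 0.3482, 0.0996]
tcp_rot: [0.999, 0.048, 0.015, 0.008]
force: [-0.1, -0.7, 0.2]
grip_width: 0.0003
time: 44.95
ee_pos: [0.434, 0.3586, 0.1147]
tcp_rot: [0.999, 0.048, 0.015, 0.008]
force: [-0.5, 0.4, -0.3]
grip_width: 0.0007
bay frame u -48.4 v 0.3
t 44.95 tcp [434.  358.6 114.7] dp [34.3  0.3  3.7] turn 0.001 (alt by pi) tilt [ 0.03  -0.015 -0.999] F [-0.5  0.4 -0.3] g 0.7 j1,6 [1.   0.64]
```

```bash
python3 -m crank '{"dp":[[12,0,2],[23,0,3],[34,0,3],[45,0,5],[56,0,8],[64,0,13],[72,0,18],[76,0,20]],"turn":[0,0,0,0,0,0,0,0]}' -1; python3 -c "
from h import *
bay(1,38,84);slope(1)"
```

```text
time: 45.75
ee_pos: [0.5106, 0.3653, 0.0957]
tcp_rot: [0.999, 0.048, 0.014, 0.009]
force: [0.7, -0.2, -0.8]
grip_width: 0.0005
bay frame u 28.4 v -0.3
t 45.75 tcp [510.6 365.3  95.7] dp [ 9.2 -0.6 11.9] turn 0.0 (alt by pi) tilt [ 0.029 -0.016 -0.999] F [ 0.7 -0.2 -0.8] g 0.5 j1,6 [0.89 0.75]
slope 1 top 237 theta 0.2679 z at u=40 95.0 z at -40 73.0
slope 1 scene 113 theta 0.2717 z at u=40 92.7 z at -40 70.4
```

```bash
python3 -m crank '{"dp":[[8,0,-1],[9,0,1],[9,0,5],[9,0,9],[9,0,13],[9,0,16]],"turn":[0,0,0,0,0,0]}' -1; python3 -c "
from h import *
bay(1,38,84);slope(1);o=robot.get_obs();print(o['force'],o['ft_torque'])"
```

```text
time: 46.5
ee_pos: [0.5202, 0.3664, 0.0832]
tcp_rot: [0.999, 0.049, 0.015, 0.009]
force: [-6.8, -2.3, 17.9]
grip_width: 0.0006
bay frame u 38.1 v -0.2
t 46.5 tcp [520.2 366.4  83.2] dp [-0.1 -0.1 -0.8] turn 0.002 (alt by pi) tilt [ 0.032 -0.016 -0.999] F [-6.8 -2.3 17.9] g 0.6 j1,6 [0.88 0.76]
slope 1 top 282 theta 0.1351 z at u=40 83.1 z at -40 72.2
slope 1 scene 134 theta 0.1311 z at u=40 80.6 z at -40 70.0
[-1.28565242 -1.03654497  7.74727733] [-0.49984407  0.7438054  -0.02506732]
```

```bash
python3 -m crank '{"dp":[[0,0,3],[0,0,4]],"turn":[0,0]}' -1; python3 -c "
from h import *
for i in range(12):
    o=robot.get_obs();print(o['time'].__round__(2),(o['ee_pos']*1000).round(2),o['force'].round(1),o['ft_torque'].round(2));viewer.get_image('top')"
```

```text
time: 46.85
ee_pos: [0.5204, 0.3665, 0.0823]
tcp_rot: [0.999, 0.05, 0.016, 0.008]
force: [-7.7, -2.3, 18.7]
grip_width: 0.0005
46.85 [520.38 366.46  82.26] [-7.7 -2.3 18.7] [-0.98  2.2  -0.03]
46.9 [520.38 366.47  82.3 ] [-5.9 -3.  15.1] [-0.92  1.79 -0.07]
46.95 [520.38 366.52  82.31] [-6.9 -3.4 14.9] [-0.94  1.77 -0.05]
47.0 [520.36 366.47  82.27] [-5.8 -2.9 16.1] [-0.88  1.8  -0.07]
47.05 [520.38 366.48  82.27] [-6.1 -2.8 16.1] [-0.84  1.84 -0.04]
47.1 [520.37 366.52  82.29] [-6.  -3.  14.9] [-0.91  1.84 -0.07]
47.15 [520.38 366.5   82.25] [-6.8 -2.4 14.9] [-0.92  1.83 -0.1 ]
47.2 [520.36 366.49  82.26] [-6.  -1.5 15.6] [-0.84  1.82 -0.14]
47.25 [520.39 366.5   82.31] [-6.  -1.6 15.9] [-0.83  1.78 -0.05]
47.3 [520.35 366.5   82.28] [-6.3 -2.7 15.2] [-0.86  1.74 -0.06]
47.35 [520.38 366.51  82.27] [-5.8 -2.1 14.9] [-0.82  1.8  -0.09]
47.4 [520.39 366.51  82.29] [-7.4 -1.8 14.6] [-0.85  1.82 -0.08]
```

```bash
python3 -m crank '{"dp":[[0,0,-5],[0,0,-30],[-20,0,-70],[-60,50,-90],[-100,100,-90],[-130,150,-90],[-150,195,-90],[-152,200,-90]],"turn":[0,0,0,0,0,0,0,0]}' -1; python3 -m crank '{"dp":[[0,0,0],[0,0,0],[0,0,0]],"turn":[0,0,0]}';python3 -c "
from h import *
slope(1);o=robot.get_obs();print(o['force'],o['ft_torque']);go([.375,.155,.02],95.5)"
```

```text
time: 48.25
ee_pos: [0.3842, 0.1516, 0.1707]
tcp_rot: [0.999, 0.05, 0.016, 0.008]
force: [0.4, 0.3, -0.4]
grip_width: 0.0008
time: 48.55
ee_pos: [0.3849, 0.1524, 0.171]
tcp_rot: [0.999, 0.05, 0.017, 0.008]
force: [0.1, -0.0, -0.1]
grip_width: 0.0006
slope 1 top 446 theta 0.1238 z at u=40 82.4 z at -40 72.4
slope 1 scene 169 theta 0.1201 z at u=40 79.9 z at -40 70.2
slope 1 wrist 4874 theta 0.1153 z at u=40 82.2 z at -40 73.0
[ 0.18704358  0.01627583 -0.40676604] [-0.03299704  0.22440252 -0.01119403]
t 48.7 tcp [384.7 152.5 170.5] dp [-14.   -6.2 150.1] turn 0.004 (alt by pi) tilt [ 0.033 -0.015 -0.999] F [ 0.2  0.  -0.4] g 0.7 j1,6 [0.8  0.84]
```

```bash
python3 -c "
from h import *
bay(-1,40,170);bay(-1,40,86)"
```

```text
bay frame u -117.3 v -44.1
t 48.7 tcp [384.7 152.5 170.5] dp [157.4 -43.5   4.6] turn 0.004 (alt by pi) tilt [ 0.033 -0.015 -0.999] F [ 0.2  0.  -0.4] g 0.7 j1,6 [0.8  0.84]
bay frame u -117.3 v -44.1
t 48.7 tcp [384.7 152.5 170.5] dp [154.8 -45.   88.5] turn 0.004 (alt by pi) tilt [ 0.033 -0.015 -0.999] F [ 0.2  0.  -0.4] g 0.7 j1,6 [0.8  0.84]
```

```bash
python3 -m crank '{"dp":[[40,-12,2],[85,-30,4],[125,-42,10],[150,-45,30],[155,-45,60],[155,-45,82],[155,-45,87],[155,-45,87]],"turn":[0,0,0,0,0,0,0,0]}' -1; python3 -c "
from h import *
bay(-1,40,86)"; python3 -m crank '{"dp":[[0,0,6],[0,0,11],[0,0,12]],"turn":[0,0,0]}' -1; python3 -c "
from h import *
for i in range(6):
    o=robot.get_obs();print(o['time'].__round__(2),(o['ee_pos']*1000).round(2),o['force'].round(1),o['ft_torque'].round(2));viewer.get_image('top')"
```

```text
time: 49.5
ee_pos: [0.5371, 0.2117, 0.0865]
tcp_rot: [0.999, 0.051, 0.015, 0.009]
force: [0.2, 0.1, 0.3]
grip_width: 0.0
bay frame u 40.1 v 0.2
t 49.5 tcp [537.1 211.7  86.5] dp [-0.1  0.2  0.5] turn 0.005 (alt by pi) tilt [ 0.031 -0.017 -0.999] F [0.2 0.1 0.3] g 0.0 j1,6 [0.67 0.97]
time: 49.8
ee_pos: [0.5387, 0.2128, 0.0799]
tcp_rot: [0.998, 0.052, 0.017, 0.009]
force: [-9.4, -0.5, 24.9]
grip_width: 0.0004
49.8 [538.71 212.78  79.93] [-9.4 -0.5 24.9] [-0.32  2.85 -0.05]
49.85 [538.7  212.82  79.99] [-7.  -0.3 20.3] [-0.4   2.36 -0.03]
49.9 [538.68 212.78  79.96] [-7.3 -0.2 20. ] [-0.24  2.33 -0.02]
49.95 [538.69 212.78  79.98] [-7.2  0.3 20.5] [-0.29  2.27 -0.04]
50.0 [538.69 212.78  79.97] [-6.1 -1.2 19.9] [-0.29  2.33 -0.03]
50.05 [538.69 212.81  79.96] [-7.1 -0.2 19.8] [-0.31  2.33 -0.02]
```

```bash
python3 -m crank '{"dp":[[0,0,5],[0,0,8],[0,0,10]],"turn":[0,0,0]}' -1; python3 -c "
from h import *
for i in range(5):
    o=robot.get_obs();print(o['time'].__round__(2),(o['ee_pos']*1000).round(2),o['force'].round(1),o['ft_torque'].round(2));viewer.get_image('top')"
```

```text
time: 50.4
ee_pos: [0.5396, 0.2131, 0.0759]
tcp_rot: [0.998, 0.053, 0.02, 0.008]
force: [-6.6, -2.8, 17.2]
grip_width: 0.0007
50.4 [539.64 213.1   75.91] [-6.6 -2.8 17.2] [-0.84  2.04 -0.  ]
50.45 [539.88 213.23  74.46] [-2.6 -3.3 12.3] [-0.99  0.9  -0.07]
50.5 [540.   213.14  74.3 ] [-6.2 -1.2 15.1] [-0.83  1.43 -0.05]
50.55 [540.03 213.09  74.31] [-5.1 -2.4 14.1] [-0.82  1.48 -0.02]
50.6 [540.05 213.11  74.33] [-5.  -1.8 15. ] [-0.77  1.47 -0.09]
```

It went down to 74 mm, about level. Checking.

```bash
python3 -m crank '{"dp":[[0,0,-6],[0,0,-20],[-20,0,-50],[-60,0,-90],[-100,-20,-115],[-115,-40,-115],[-120,-45,-115],[-120,-45,-115]],"turn":[0,0,0,0,0,0,0,0]}' -1; python3 -m crank '{"dp":[[0,0,0],[0,0,0],[0,0,0]],"turn":[0,0,0]}';python3 -c "
from h import *
slope(-1);slope(0);slope(1);bay(0,40,190);bay(0,40,88)"
```

```text
time: 51.45
ee_pos: [0.411, 0.2476, 0.1847]
tcp_rot: [0.998, 0.053, 0.021, 0.007]
force: [0.4, 0.2, 0.3]
grip_width: 0.0006
time: 51.75
ee_pos: [0.4115, 0.2471, 0.1841]
tcp_rot: [0.998, 0.053, 0.02, 0.007]
force: [0.1, -0.2, -0.9]
grip_width: 0.0004
slope -1 top 398 theta -0.0087 z at u=40 72.3 z at -40 73.0
slope -1 scene 239 theta -0.0062 z at u=40 70.0 z at -40 70.5
slope -1 wrist 4026 theta -0.0057 z at u=40 72.4 z at -40 72.9
slope 0 top 432 theta 0.1188 z at u=40 82.5 z at -40 73.0
slope 0 scene 196 theta 0.1181 z at u=40 79.8 z at -40 70.3
slope 0 wrist 4293 theta 0.1192 z at u=40 82.5 z at -40 72.9
slope 1 top 305 theta 0.1002 z at u=40 81.6 z at -40 73.6
slope 1 scene 172 theta 0.1163 z at u=40 79.7 z at -40 70.3
slope 1 wrist 4353 theta 0.1166 z at u=40 82.2 z at -40 72.9
bay frame u -81.9 v -30.0
t 52.2 tcp [411.  247.5 184.6] dp [122.4 -28.7  -0.9] turn 0.011 (alt by pi) tilt [ 0.042 -0.011 -0.999] F [ 0.2  0.2 -0.2] g 0.4 j1,6 [0.91 0.74]
bay frame u -81.9 v -30.0
t 52.2 tcp [411.  247.5 184.6] dp [118.3 -30.3 101. ] turn 0.011 (alt by pi) tilt [ 0.042 -0.011 -0.999] F [ 0.2  0.2 -0.2] g 0.4 j1,6 [0.91 0.74]
```

Bay −1 is shut (slope about 0). Same for the middle cover.

```bash
python3 -m crank '{"dp":[[40,-10,2],[80,-22,4],[110,-30,20],[118,-30,50],[119,-30,80],[119,-30,98],[119,-30,101],[119,-30,101]],"turn":[0.01,0.01,0.01,0.01,0.01,0.01,0.01,0.01]}' -1; python3 -c "
from h import *
bay(0,40,88)"
```

```text
time: 53.0
ee_pos: [0.5304, 0.2889, 0.0879]
tcp_rot: [0.999, 0.049, 0.02, 0.007]
force: [0.6, 0.4, 0.5]
grip_width: 0.0004
bay frame u 40.8 v -0.3
t 53.0 tcp [530.4 288.9  87.9] dp [-0.8 -0.3 -0.2] turn 0.001 (alt by pi) tilt [ 0.041 -0.012 -0.999] F [0.6 0.4 0.5] g 0.4 j1,6 [0.79 0.85]
```

```bash
python3 -m crank '{"dp":[[0,0,5],[0,0,10],[0,0,13],[0,0,15]],"turn":[0,0,0,0]}' -1; python3 -c "
from h import *
for i in range(2):
    o=robot.get_obs();print(o['time'].__round__(2),(o['ee_pos']*1000).round(2),o['force'].round(1));viewer.get_image('top')"
```

```text
time: 53.4
ee_pos: [0.5323, 0.29, 0.08]
tcp_rot: [0.998, 0.05, 0.023, 0.006]
force: [-13.1, -3.2, 32.2]
grip_width: 0.0003
53.4 [532.3  289.96  79.98] [-13.1  -3.2  32.2]
53.45 [532.26 289.99  79.91] [-9.7 -3.3 22.9]
```

```bash
python3 -m crank '{"dp":[[0,0,5],[0,0,8],[0,0,9.5]],"turn":[0,0,0]}' -1; python3 -c "
from h import *
for i in range(4):
    o=robot.get_obs();print(o['time'].__round__(2),(o['ee_pos']*1000).round(2),o['force'].round(1));viewer.get_image('top')"
```

```text
time: 53.8
ee_pos: [0.5325, 0.29, 0.079]
tcp_rot: [0.998, 0.051, 0.025, 0.006]
force: [-19.5, -5.9, 42.9]
grip_width: 0.0004
53.8 [532.54 290.02  79.01] [-19.5  -5.9  42.9]
53.85 [532.53 290.01  79.01] [-16.8  -4.6  37. ]
53.9 [532.52 290.02  79.03] [-16.8  -4.6  36.9]
53.95 [532.51 290.06  79.  ] [-17.1  -5.4  37.9]
```

```bash
for i in 1 2 3; do python3 -m crank '{"dp":[[0,0,0],[0,0,7]],"turn":[0,0]}' -1 | grep -E "ee_pos|force"; done
```

```text
ee_pos: [0.5351, 0.292, 0.0776]
force: [-10.0, -1.7, 32.3]
ee_pos: [0.5373, 0.2935, 0.0744]
force: [-21.2, -0.9, 53.9]
ee_pos: [0.5383, 0.2942, 0.0741]
force: [-30.2, -3.6, 69.1]
```

```bash
python3 -m crank '{"dp":[[0,0,-6],[0,0,-20],[-20,0,-50],[-60,0,-90],[-100,-20,-110],[-110,-35,-110],[-115,-40,-110],[-115,-40,-110]],"turn":[0,0,0,0,0,0,0,0]}' -1; python3 -m crank '{"dp":[[0,0,0],[0,0,0],[0,0,0]],"turn":[0,0,0]}';python3 -c "
from h import *
slope(-1);slope(0);slope(1);bay(1,38,88)"
```

```text
time: 55.4
ee_pos: [0.4119, 0.3219, 0.1751]
tcp_rot: [0.998, 0.055, 0.033, 0.003]
force: [-0.3, 0.4, -0.2]
grip_width: 0.0003
time: 55.7
ee_pos: [0.4124, 0.3213, 0.1743]
tcp_rot: [0.998, 0.054, 0.032, 0.004]
force: [0.7, 0.0, 0.4]
grip_width: 0.0005
slope -1 top 428 theta -0.013 z at u=40 72.2 z at -40 73.3
slope -1 scene 245 theta -0.0104 z at u=40 69.9 z at -40 70.8
slope -1 wrist 4106 theta -0.0056 z at u=40 72.4 z at -40 72.8
slope 0 top 395 theta -0.0128 z at u=40 72.0 z at -40 73.0
slope 0 scene 209 theta -0.0084 z at u=40 69.8 z at -40 70.5
slope 0 wrist 4137 theta -0.0054 z at u=40 72.4 z at -40 72.8
slope 1 top 378 theta 0.0981 z at u=40 81.5 z at -40 73.7
slope 1 scene 170 theta 0.1174 z at u=40 79.7 z at -40 70.3
slope 1 wrist 4382 theta 0.1153 z at u=40 82.2 z at -40 72.9
bay frame u -73.9 v -34.1
t 56.15 tcp [411.9 321.9 175.1] dp [106.5 -33.4  93.9] turn 0.014 (alt by pi) tilt [ 0.066 -0.002 -0.998] F [-0.3  0.6  0.3] g 0.6 j1,6 [1.01 0.63]
```

```bash
python3 -m crank '{"dp":[[40,-10,2],[75,-25,4],[98,-33,20],[106,-33,50],[106,-33,75],[106,-33,90],[106,-33,93],[106,-33,93]],"turn":[0.014,0.014,0.014,0.014,0.014,0.014,0.014,0.014]}' -1; python3 -m crank '{"dp":[[0,0,4],[-1,0,8],[-1,0,10]],"turn":[0,0,0]}' -1;python3 -c "
from h import *
bay(1,38,88)"
```

```text
time: 56.95
ee_pos: [0.5196, 0.3661, 0.0887]
tcp_rot: [0.998, 0.048, 0.033, 0.003]
force: [0.0, 0.9, 0.8]
grip_width: 0.0005
time: 57.25
ee_pos: [0.5201, 0.3669, 0.0821]
tcp_rot: [0.998, 0.049, 0.034, 0.002]
force: [-7.5, -1.6, 19.0]
grip_width: 0.0004
bay frame u 38.1 v 0.3
t 57.25 tcp [520.1 366.9  82.1] dp [ 0.3  0.4 -5.8] turn 0.002 (alt by pi) tilt [ 0.069 -0.001 -0.998] F [-7.5 -1.6 19. ] g 0.4 j1,6 [0.89 0.72]
```

```bash
python3 -m crank '{"dp":[[0,0,0],[0,0,6.5]],"turn":[0,0]}' -1 | grep -E "ee_pos|force"; python3 -c "
from h import *
snap('top');o=robot.get_obs();print((o['ee_pos']*1000).round(1),o['force'].round(1))"
```

```text
ee_pos: [0.5217, 0.3682, 0.0806]
force: [-15.6, -2.8, 37.2]
[521.6 368.2  80.2] [-3.7 -1.5  9.8]
```

```bash
python3 -m crank '{"dp":[[0,0,0],[0,0,6.5]],"turn":[0,0]}' -1 | grep -E "ee_pos|force"; python3 -c "
from h import *
snap('top');o=robot.get_obs();print((o['ee_pos']*1000).round(1),o['force'].round(1))"
```

```text
ee_pos: [0.5233, 0.3695, 0.0763]
force: [-0.6, -1.0, 11.3]
[523.  369.1  74.5] [ 1.1  0.4 -0.4]
```

```bash
python3 -m crank '{"dp":[[0,0,-10],[0,0,-30],[-20,0,-70],[-60,40,-110],[-100,85,-140],[-140,130,-150],[-160,175,-150],[-170,220,-150]],"turn":[0,0,0,0,0,0,0,0]}' -1;python3 -m crank '{"dp":[[0,0,0],[0,0,0],[0,0,0]],"turn":[0,0,0]}';python3 -c "
from h import *
for k in (-1,0,1): slope(k)
d=snap('top','t20');snap('scene','s20')
for n in ('top','scene'):
    W=world(viewer.get_image(n))
    m=(W[...,2]>.010)&(W[...,2]<.022)&(abs(W[...,0]-.646)<.085)&(abs(W[...,1]-.05)<.085)
    print(n,'tray',rect(W,m))
"
```

```text
time: 58.55
ee_pos: [0.3743, 0.1675, 0.2109]
tcp_rot: [0.998, 0.051, 0.038, -0.001]
force: [1.1, -1.1, 0.8]
grip_width: 0.0
time: 58.85
ee_pos: [0.3748, 0.1681, 0.2112]
tcp_rot: [0.998, 0.051, 0.039, -0.001]
force: [-0.3, 0.1, 0.0]
grip_width: 0.0007
slope -1 top 432 theta -0.0141 z at u=40 72.0 z at -40 73.1
slope -1 scene 238 theta -0.0007 z at u=40 70.1 z at -40 70.2
slope -1 wrist 3550 theta -0.0063 z at u=40 72.5 z at -40 73.0
slope 0 top 435 theta -0.0079 z at u=40 72.2 z at -40 72.8
slope 0 scene 216 theta -0.0008 z at u=40 70.4 z at -40 70.4
slope 0 wrist 3567 theta -0.0061 z at u=40 72.5 z at -40 73.0
slope 1 top 404 theta -0.0137 z at u=40 72.1 z at -40 73.2
slope 1 scene 179 theta -0.0017 z at u=40 70.3 z at -40 70.4
slope 1 wrist 3544 theta -0.0048 z at u=40 72.6 z at -40 73.0
top tray (array([646.4,  50.1]), array([110.4, 130.6]), 83.52, 335)
scene tray (array([647.4,  48.1]), array([113.3, 132. ]), 84.29, 415)
```

View pics/t20.png

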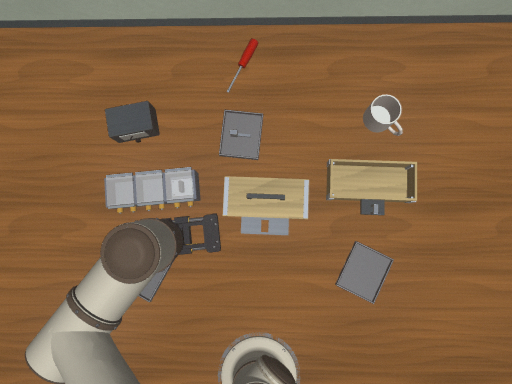

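View pics/s20.png

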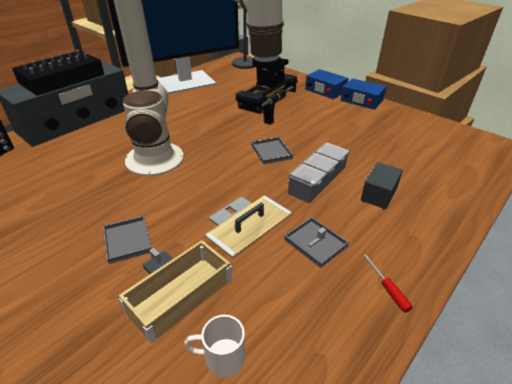

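The top view shows all three covers level (150,188), the lid at (266,198), the pin in the tray at (240,133), the crate empty, and the mug and meter where they were. Handing in.

```bash
python3 -c "
from cell import ticket
print(ticket.job_done())"
```

```text
the job is handed in; nothing more can be done
None
```

The job is done and handed in at about 59 s. The one part that did not go cleanly was snapping the covers shut.

- **Pin:** I pulled it along the crate's +y and laid it in the far grey tray. The last picture shows it there, and the tray has not moved.
- **Lid:** I lifted it off only after the pin was out. It lies flat on the bench, handle up, between the crate and the filter unit.
- **Modules:** There was only one module. It stands upright in the bay nearest the crate, and the crate is empty.
- **Covers:** All three are shut. Depth fits give angles within 0.015 rad of level, with the outer face at about 72 mm.
- **Meter and mug:** Both look to be where they started, and the arm was not seen to touch either.

**Covers took more force than stated:**
- None of them snapped at 5–10 N. They held at about 0.1 rad and gave way only after pushes with the closed fingertips reading about 37–54 N upward.
- On the middle cover I pressed once more after it had already shut, and the force reading peaked at about 69 N vertical (75 N in all).
- That is under the 120 N wrist limit. I took the 40 N limit to cover the arm and gripper body, not the fingertips. If it covers the fingertips too, it was exceeded.

**Tool tilt:** The tool had drifted to about 4–5° off vertical by the end. I saw no effect on the result.

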